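# Rack the painted paddles and shut the gate

## Robot

A 6-joint arm with a two-finger parallel gripper is mounted at the origin on the work surface. World frame = base frame: x ahead of the robot, y to its left, z up, the work surface at z = 0. Lengths are in m, angles in rad, forces in N, time in s.
With the tool pointing down it reaches from about 0.35 to 0.975 m from the base axis. Payload 4.9 kg.
Tool frame: the origin (TCP) lies at the very end of the fingers, on their centre line; the grasp point (between the pads) lies 19 mm behind it; z points along the fingers, y is the line along which they close (so a half turn about z gives the same grasp; the last joint's range is limited). The gripper opens to 85 mm and grips with 20 to 120 N. Pads are 22 mm wide; open, the fingers measure 114 mm over their backs; the gripper's body (76 mm by 85 mm) begins 54 mm behind the grasp point. The pads swing forward as they close: fully open they stand 13 mm farther back than shut.
Start: joints at [1.049, 0.053, 1.613, -0, 1.476, -0.119], TCP at [0.245, 0.575, 0.231] pointing down, gripper open.
Joint ranges: [-3.01, 3.01], [-1.01, 2.22], [0.06, 2.58], [-1.02, 4.17], [0.09, 2.62], [-3.14, 3.14]. Speed limits (rad/s): [2.57, 2.57, 3.14, 3.14, 3.14, 3.14].

## Interface

Orientations are given as a rotation vector (axis times angle).
In Python, from station import ctrl gives the robot as it stands. The module is installed in compiled form; this text tells all that it offers.
- The arm moves only by the tool jog_arm, never from a script. Its argument "steps" is a list of rows, each an object with "delta_rot": the turn, a rotation vector about the tool's x, y, z in degrees, a list of three; "linear": the shift along the tool's x, y, z in m, a list of three; "grip": the finger opening in m, from 0 to 0.0854. In form: [{"delta_rot": [rx, ry, rz], "linear": [x, y, z], "grip": grip}, ...]. A call has 1 to 10 rows; each row shifts and turns the commanded pose from where the row before left it, along the tool's axes as they then stand; what a row does not reach is not made up. A row lasts 1/10 s, in which the tool goes at most 50 mm and 8.59 degrees, less where a joint would pass 70% of its speed; a pose out of reach is approached as far as the arm can. A call with a gripper value outside its range is refused whole. The fingers move at their own pace and stop on an object; "newtons" is the grip in N (left out, the last holds). Time passes only in rows, so rows that do not move let the fingers close. It gives the time, the measured TCP pose, the force, the opening and the grip force at its end, in the units of the state.
- ctrl.get_obs(): the state, without advancing time (a new reading comes with each control period).
- ctrl.get_image(name): name is "scene" or "top" or "wrist"; returns (picture, depth): 420x560x3 uint8, red, green, blue; 420x560 float32, m along the optical axis (not along the pixel's ray), 0 where there is no reading.
- ctrl.camera_info(name): a dict with "camera_matrix" (3x3 intrinsics, pixels), "R" (3x3) and "t" (3): a world point X has camera coordinates R X + t; the wrist camera has in their place "T_tool_cam" (4x4, takes a point from camera to tool coordinates, whose origin is the TCP and whose axes are the flange's). Camera axes: x right, y down, z forward; pixel columns grow to the right and rows downward; lengths in m; the calibration is good to about 2 mm. A picture is of the moment at which its call begins: read the wrist's pose just before it. camera_info takes no time and is no camera call.
- ctrl.finish_job(): hands the job in; it is judged then, once.
The state is a dict: "t": time; "q": joint angles; "dq": joint speeds; "effort": joint torques, N m; "tool_pos": TCP position; "tool_rot": TCP orientation; "contact_force": force on the tool from outside, world axes, zero at the start; "wrist_torque": the same for the moment, N m; "opening": finger opening in m; "grip_force": force on a finger pad.
Only numpy, scipy, OpenCV 4.12 (cv2) and the standard library are available. Lean on these libraries where they do the work, as an engineer would, in place of code of your own. Each camera call takes 0.05 s, during which the arm holds its last target. There are 200 camera calls.

## Task

Put the painted paddles away in the drying rack: swing the rack's wire gate all the way down in front of it, then slide every paddle on the table, disc first, into the slot of its own colour until it is fully home and lies flat with its tongue sticking out at the front. Then swing the gate back up until it rests closed against the rack, and leave the glue, the varnish can and the sanding block alone.

Things in the scene. Friction and masses are not known exactly. Their poses are not given: they have to be found in the camera images.
- rack: fixed drying rack, 124 mm wide, 165 tall, open to the robot: four pairs of coloured side ledges (red lowest, yellow, green, blue), each level 28 mm higher and set back 19 mm from the one below. Seated tongues reach over those below, so fill from the lowest up. Aluminium roof ledges on top. Origin: on the table below the gate's hinge line, midway; x points into the rack, y left, z up
- gate (a joint): the rack's wire gate, a steel hoop hinged at the bottom front, its two side wires (10 mm thick) 66 mm apart, so every tongue must point fairly straight out to pass between them. 0 = closed, leaning back against the front of the rack; grows as it swings up, over and down towards the robot; 2.167 rad = fully down, level in front of the rack, 22 mm above the table. A stiff hinge (0.3 N m): it stays where it is left
- gate_bar (a point): middle of the gate's grip bar at its free end, a black round bar 12 mm thick and 50 mm long, running along the rack's y (closed: 170 mm above the table; fully down: 22 mm above it). It is 179 mm from the hinge line. The grip bar is free on both sides over its middle 50 mm
- gate_hinge (a point): middle of the gate's hinge line, 22 mm above the table, above the rack's origin; the line runs along the rack's y
- paddle_red: red paddle: a flat red disc 90 mm across and 8 mm thick with a white spot 40 mm across, and a bare wooden tongue 24 mm wide, 8 mm thick that reaches to 125 mm from the disc's centre; about 50 g. Origin: centre of the disc's underside; the tongue points along -x, z up. It starts flat on the table, or is absent
- grip_red (a point): point on the red paddle's tongue, mid-width and mid-thickness, 105 mm from the disc's centre (20 mm from the tongue's end): a good place to hold it
- slot_red (a point): seat of the red (lowest) slot of the rack: where the centre of the underside of a fully home disc lies, on the red ledges, 52 mm above the table; axes as the rack's. The slot opening is 22 mm high, 97 mm wide between clear walls and begins 37 mm before the seat (two 9 mm wide prongs run on to 59 mm); stop posts at the back halt the disc within 2 mm of it. Ledges 36 mm apart
- paddle_yellow: yellow paddle: a flat yellow disc 90 mm across and 8 mm thick with a white spot 40 mm across, and a bare wooden tongue 24 mm wide, 8 mm thick that reaches to 125 mm from the disc's centre; about 50 g. Origin: centre of the disc's underside; the tongue points along -x, z up. It starts flat on the table, or is absent
- grip_yellow (a point): point on the yellow paddle's tongue, mid-width and mid-thickness, 105 mm from the disc's centre (20 mm from the tongue's end): a good place to hold it
- slot_yellow (a point): seat of the yellow (second) slot of the rack: where the centre of the underside of a fully home disc lies, on the yellow ledges, 80 mm above the table; axes as the rack's. The slot opening is 22 mm high, 97 mm wide between clear walls and begins 37 mm before the seat (two 9 mm wide prongs run on to 59 mm); stop posts at the back halt the disc within 2 mm of it. Ledges 36 mm apart
- paddle_green: green paddle: a flat green disc 90 mm across and 8 mm thick with a white spot 40 mm across, and a bare wooden tongue 24 mm wide, 8 mm thick that reaches to 125 mm from the disc's centre; about 50 g. Origin: centre of the disc's underside; the tongue points along -x, z up. It starts flat on the table, or is absent
- grip_green (a point): point on the green paddle's tongue, mid-width and mid-thickness, 105 mm from the disc's centre (20 mm from the tongue's end): a good place to hold it
- slot_green (a point): seat of the green (third) slot of the rack: where the centre of the underside of a fully home disc lies, on the green ledges, 108 mm above the table; axes as the rack's. The slot opening is 22 mm high, 97 mm wide between clear walls and begins 37 mm before the seat (two 9 mm wide prongs run on to 59 mm); stop posts at the back halt the disc within 2 mm of it. Ledges 36 mm apart
- paddle_blue: blue paddle: a flat blue disc 90 mm across and 8 mm thick with a white spot 40 mm across, and a bare wooden tongue 24 mm wide, 8 mm thick that reaches to 125 mm from the disc's centre; about 50 g. Origin: centre of the disc's underside; the tongue points along -x, z up. It starts flat on the table, or is absent
- grip_blue (a point): point on the blue paddle's tongue, mid-width and mid-thickness, 105 mm from the disc's centre (20 mm from the tongue's end): a good place to hold it
- slot_blue (a point): seat of the blue (top) slot of the rack: where the centre of the underside of a fully home disc lies, on the blue ledges, 136 mm above the table; axes as the rack's. The slot opening is 22 mm high, 97 mm wide between clear walls and begins 37 mm before the seat (two 9 mm wide prongs run on to 59 mm); stop posts at the back halt the disc within 2 mm of it. Ledges 36 mm apart
- glue: white glue bottle with orange cap, 56 mm across, 150 mm tall, to be left alone; origin at the centre of its underside
- varnish: steel varnish can, 72 mm across, 90 mm tall, to be left alone; origin at the centre of its underside
- sander: cork sanding block with a red top, 110 x 60 x 34 mm, to be left alone; origin at the centre of its underside

How it is judged:
By the outcome, as a careful person would: the job done as asked, in the order asked, and still so for the second after the job is handed in, with the robot touching nothing.
Of paddle_red, paddle_yellow, paddle_green, paddle_blue only 3 to 4 are there at a start; the rules pass over those that are not, and their reading is None.
At some moment in a run one of paddle_red, paddle_yellow, paddle_green, paddle_blue may be knocked a few centimetres aside while the robot is not near it.
It also fails if it takes over 210 s, if anything falls off the work surface, if the arm or the gripper's body presses on something with over 40 N, if the wrist force passes 120 N, or if a joint passes its speed limit or range.

## Working session

There is one attempt and no reset: what is moved stays moved. The work goes in short steps, Python scripts to look and compute and a tool call to move; the robot and the scene stay as the last step left them, time stands still between calls to the robot, and variables do not carry over. Pictures are saved under pics/ and viewed, at most 14 in all, crops included, and the job is handed in when it is done.

Besides the shell and the picture viewer there is one more tool, called after "Request:" by a JSON object that holds its "method" and its "body". jog_arm: Moves the arm, as the interface text tells. Its arguments: {"type":"object","properties":{"steps":{"type":"array"},"newtons":{"type":"number"}},"required":["steps"]}

```bash
mkdir -p pics; cat > h.py <<'E'
import numpy as np, cv2
from scipy.spatial.transform import Rotation as Rn
from station import ctrl
def cam(name):
    o=ctrl.get_obs(); im,d=ctrl.get_image(name); c=ctrl.camera_info(name); K=np.array(c["camera_matrix"])
    if name=="wrist":
        T=np.eye(4);T[:3,:3]=Rn.from_rotvec(o["tool_rot"]).as_matrix();T[:3,3]=o["tool_pos"]
        M=T@np.array(c["T_tool_cam"])
    else:
        M=np.eye(4);R=np.array(c["R"]);M[:3,:3]=R.T;M[:3,3]=-R.T@np.array(c["t"])
    return im,d,K,M
def onz(K,M,uv,z):
    uv=np.atleast_2d(uv).astype(float); r=np.c_[uv,np.ones(len(uv))]@np.linalg.inv(K).T@M[:3,:3].T
    return M[:3,3]+r*((z-M[2,3])/r[:,2])[:,None]
def cloud(d,K,M):
    v,u=np.mgrid[:d.shape[0],:d.shape[1]]; p=np.stack([u,v,np.ones_like(u)],-1)@np.linalg.inv(K).T*d[...,None]
    return p@M[:3,:3].T+M[:3,3]
def save(im,n): cv2.imwrite("pics/"+n,im[...,::-1])
def st():
    o=ctrl.get_obs(); print("t",round(o["t"],2),"p",np.round(o["tool_pos"],4),"F",np.round(o["contact_force"],1),"op",round(o["opening"],4)); return o
E
python3 - <<'E'
from h import *
o=st(); print(o["tool_rot"])
a=cam("top"); b=cam("scene")
save(a[0],"top0.png"); save(b[0],"sc0.png")
print(a[3],b[3],a[2])
print(ctrl.camera_info("wrist"))
E
```

```text
t 0.0 p [0.2447 0.5744 0.2301] F [0.1 0.1 0.3] op 0.0858
[-6.28331307e-01 -3.07746358e+00  3.07002659e-03]
[[-0.02403745 -0.98630234  0.1631867   0.31998298]
 [-0.99962761  0.02160406 -0.01667024 -0.05119291]
 [ 0.0129164  -0.16352664 -0.98645436  1.71273928]
 [ 0.          0.          0.          1.        ]] [[ 0.58471354  0.49323529 -0.64407222  1.34254644]
 [ 0.8109966  -0.33595987  0.47897336 -0.63806294]
 [ 0.01986414 -0.80240259 -0.59645243  0.83174346]
 [ 0.          0.          0.          1.        ]] [[510.68874036   0.         282.4026766 ]
 [  0.         510.68874036 209.7747651 ]
 [  0.           0.           1.        ]]
{'camera_matrix': array([[325.37480309,   0.        , 279.76413715],
       [  0.        , 325.37480309, 203.83981257],
       [  0.        ,   0.        ,   1.        ]]), 'T_tool_cam': array([[-7.95886787e-04, -9.65794374e-01, -2.59307915e-01,
         6.56031478e-02],
       [ 9.99999404e-01, -9.62319723e-04,  5.14896207e-04,
         8.64264689e-04],
       [-7.46820980e-04, -2.59307351e-01,  9.65794564e-01,
        -1.41498600e-01],
       [ 0.00000000e+00,  0.00000000e+00,  0.00000000e+00,
         1.00000000e+00]])}
```

View pics/top0.png

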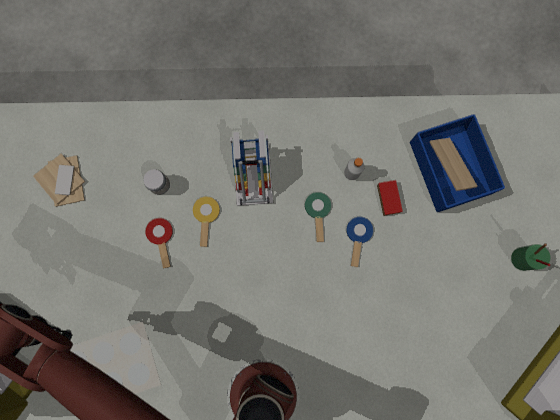

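View pics/sc0.png

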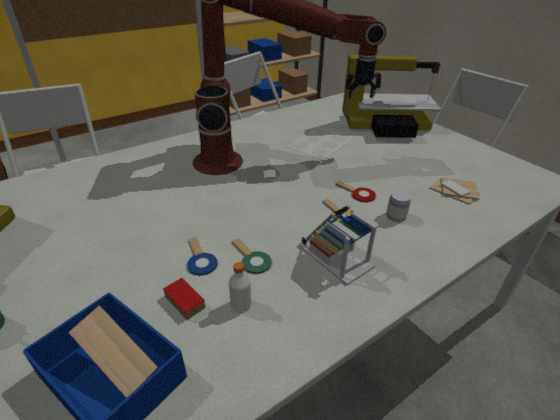

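Top view: red (159,231), yellow (206,210), green (318,205) and blue (360,230) paddles are all there, tongues towards the robot. The rack is at (252,170), with its front at v≈205. The scene view agrees.

```bash
cat >> h.py <<'E'
HUE={"red":None,"yellow":(18,34),"green":(60,95),"blue":(100,125)}
def paddles(im,K,M,z=0.008,box=None):
    h=cv2.cvtColor(im,cv2.COLOR_RGB2HSV).astype(int); H,S,V=h[...,0],h[...,1],h[...,2]; out={}
    wood=((H>8)&(H<20)&(S>60)&(S<170)&(V>110)).astype(np.uint8)
    for n,r in HUE.items():
        m=(S>120)&(V>50)&(((H<7)|(H>172)) if r is None else ((H>=r[0])&(H<=r[1])))
        m=m.astype(np.uint8)
        cs,hi=cv2.findContours(m,cv2.RETR_CCOMP,cv2.CHAIN_APPROX_NONE)
        for i,c in enumerate(cs):
            if hi[0][i][3]>=0 or len(c)<20: continue
            P=onz(K,M,c[:,0],z)[:,:2]; (cx,cy),rad=cv2.minEnclosingCircle(P.astype(np.float32))
            if not .038<rad<.056: continue
            ch=[j for j in range(len(cs)) if hi[0][j][3]==i and len(cs[j])>8]
            if not ch: continue
            j=max(ch,key=lambda j:len(cs[j])); Q=onz(K,M,cs[j][:,0],z)[:,:2]
            (sx,sy),sr=cv2.minEnclosingCircle(Q.astype(np.float32)); s=np.array([sx,sy])
            if not .012<sr<.03: continue
            vv,uu=np.nonzero(wood); W=onz(K,M,np.c_[uu,vv],z)[:,:2]; dd=np.linalg.norm(W-s,axis=1)
            W=W[(dd>.06)&(dd<.135)]
            if len(W)<5: continue
            w=W.mean(0); a=s-w; yaw=np.degrees(np.arctan2(a[1],a[0])); g=s-.105*a/np.linalg.norm(a)
            out[n]=(s,yaw,g); print(n,"disc",np.round([cx,cy],4),"spot",np.round(s,4),"r",round(rad,4),round(sr,4),"yaw",round(yaw,1),"grip",np.round(g,4),"tongue max",round(np.linalg.norm(W-s,axis=1).max(),3),len(W))
    return out
E
python3 - <<'E'
from h import *
im,d,K,M=cam("top"); paddles(im,K,M)
P=cloud(d,K,M); 
bx=(slice(120,225),slice(215,290)); Q=P[bx].reshape(-1,3)
print("table z",np.median(P[230:300,190:200,2]))
for lo,hi in((.012,.03),(.03,.06),(.06,.1),(.1,.14),(.14,.18),(.155,.162),(.162,.19)):
    q=Q[(Q[:,2]>lo)&(Q[:,2]<hi)]
    if len(q): print(lo,hi,len(q),"x",np.round(np.percentile(q[:,0],[1,50,99]),3),"y",np.round(np.percentile(q[:,1],[1,50,99]),3))
big=cv2.resize(im[115:225,205:300],None,fx=6,fy=5.4,interpolation=cv2.INTER_CUBIC); save(big,"rack0.png")
E
```

```text
red disc [0.5404 0.336 ] spot [0.5397 0.3379] r 0.0448 0.0245 yaw 13.0 grip [0.4373 0.3143] tongue max 0.123 134
yellow disc [0.6085 0.179 ] spot [0.609  0.1788] r 0.045 0.0244 yaw -4.5 grip [0.5043 0.187 ] tongue max 0.125 140
blue disc [ 0.5291 -0.3381] spot [ 0.528  -0.3377] r 0.0443 0.025 yaw -40.1 grip [ 0.4477 -0.2701] tongue max 0.135 209
table z 0.00017217096164146017
0.012 0.03 361 x [0.598 0.671 0.837] y [-0.071  0.019  0.145]
0.03 0.06 201 x [0.627 0.664 0.808] y [-0.04   0.015  0.073]
0.06 0.1 243 x [0.653 0.686 0.791] y [-0.038  0.035  0.074]
0.1 0.14 519 x [0.681 0.732 0.81 ] y [-0.036  0.02   0.078]
0.14 0.18 608 x [0.704 0.774 0.83 ] y [-0.034  0.021  0.08 ]
0.155 0.162 147 x [0.712 0.791 0.83 ] y [-0.035  0.001  0.081]
0.162 0.19 365 x [0.715 0.765 0.83 ] y [-0.029  0.016  0.073]
```

View pics/rack0.png

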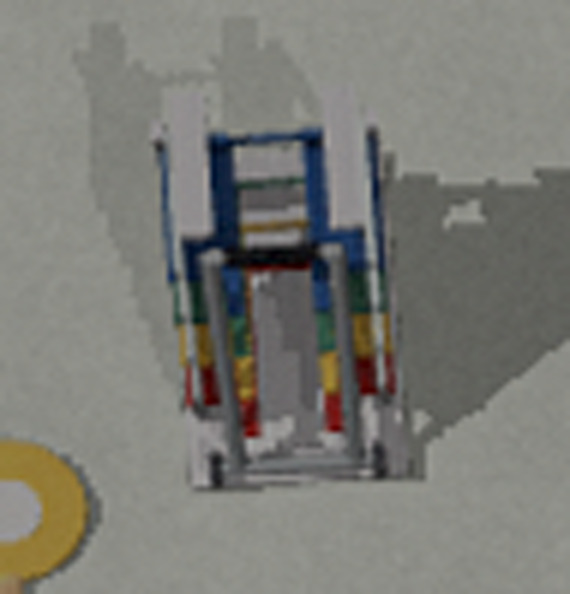

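```bash
python3 - <<'E'
from h import *
im,d,K,M=cam("top")
f=lambda x,y:(205+(x+.5)/6-.5,115+(y+.5)/5.4-.5)
for n,p,z in [("hL",(215,468),.022),("hR",(380,462),.022),("barL",(228,258),.17),("barR",(314,254),.17),("roofL",(160,135),.165),("roofR",(374,130),.165),("redprongL",(250,436),.052),("redprongR",(335,431),.052)]:
    print(n,np.round(onz(K,M,f(*p),z),4))
h=cv2.cvtColor(im,cv2.COLOR_RGB2HSV); print("green HSV",h[205,309],h[210,310],h[197,318], "blue",h[230,350])
E
```

```text
hL [[0.6318 0.0607 0.022 ]]
hR [[ 0.6336 -0.0318  0.022 ]]
barL [[0.7272 0.0428 0.17  ]]
barR [[ 0.7286 -0.0017  0.17  ]]
roofL [[0.8028 0.0779 0.165 ]]
roofR [[ 0.8036 -0.0341  0.165 ]]
redprongL [[0.6458 0.0392 0.052 ]]
redprongR [[ 0.6479 -0.0077  0.052 ]]
green HSV [76 99 85] [ 78 100  82] [ 77 103  87] blue [108 173  96]
```

Request:
{"method": "jog_arm", "body": {"steps": [{"delta_rot":[0,0,-8.5],"linear":[0,0,-0.033],"grip":0.085},{"delta_rot":[0,0,-8.5],"linear":[0,0,-0.033],"grip":0.085},{"delta_rot":[0,0,-8.5],"linear":[0,0,-0.033],"grip":0.085},{"delta_rot":[0,0,0],"linear":[-0.02,-0.03,0],"grip":0.085},{"delta_rot":[0,0,0],"linear":[-0.024,-0.036,0],"grip":0.085},{"delta_rot":[0,0,0],"linear":[-0.024,-0.036,0],"grip":0.085},{"delta_rot":[0,0,0],"linear":[-0.024,-0.036,0],"grip":0.085},{"delta_rot":[0,0,0],"linear":[-0.024,-0.036,0],"grip":0.085},{"delta_rot":[0,0,0],"linear":[-0.024,-0.036,0],"grip":0.085},{"delta_rot":[0,0,0],"linear":[-0.024,-0.036,0],"grip":0.085}]}}

```text
t: 1.2
tool_pos: [0.4198, 0.3345, 0.3302]
tool_rot: [-0.067, 3.141, 0.0]
contact_force: [0.3, -0.1, 0.3]
opening: 0.0851
grip_force: 0.0
```

Request:
{"method": "jog_arm", "body": {"steps": [{"delta_rot":[0,0,0],"linear":[-0.024,-0.036,0],"grip":0.085},{"delta_rot":[0,0,0],"linear":[-0.024,-0.036,0],"grip":0.085},{"delta_rot":[0,0,0],"linear":[-0.024,-0.036,0],"grip":0.085},{"delta_rot":[0,0,0],"linear":[-0.024,-0.036,0],"grip":0.085},{"delta_rot":[0,0,0],"linear":[-0.024,-0.036,0],"grip":0.085},{"delta_rot":[0,0,0],"linear":[-0.024,-0.036,0],"grip":0.085},{"delta_rot":[0,0,0],"linear":[-0.024,-0.036,0],"grip":0.085},{"delta_rot":[0,0,0],"linear":[-0.024,-0.036,0],"grip":0.085},{"delta_rot":[0,0,0],"linear":[-0.02,-0.03,0],"grip":0.085},{"delta_rot":[0,0,0],"linear":[0,0,0],"grip":0.03}]}}

```text
t: 2.2
tool_pos: [0.6459, 0.0236, 0.3289]
tool_rot: [0.059, -3.14, 0.002]
contact_force: [-1.1, 0.6, 0.5]
opening: 0.0728
grip_force: 0.0
```

Request:
{"method": "jog_arm", "body": {"steps": [{"delta_rot":[0,0,0],"linear":[0,0,0],"grip":0.03},{"delta_rot":[0,0,0],"linear":[0,0,0],"grip":0.03},{"delta_rot":[0,0,0],"linear":[0,0,0],"grip":0.03},{"delta_rot":[0,0,0],"linear":[0,0,0],"grip":0.03}]}}

```text
t: 2.6
tool_pos: [0.6441, 0.0284, 0.3307]
tool_rot: [-0.069, 3.14, 0.0]
contact_force: [0.1, 0.7, -0.2]
opening: 0.03
grip_force: 0.0
```

```bash
python3 - <<'E'
from h import *
o=st(); print(np.round(Rn.from_rotvec(o["tool_rot"]).as_matrix(),4))
im,d,K,M=cam("wrist"); save(cv2.resize(im,None,fx=1.4,fy=1.4),"w1.png")
E
```

```text
t 2.6 p [0.6441 0.0284 0.3307] F [ 0.1  0.7 -0.2] op 0.03
[[-9.99e-01 -4.37e-02  5.00e-04]
 [-4.37e-02  9.99e-01  1.00e-04]
 [-5.00e-04  0.00e+00 -1.00e+00]]
```

View pics/w1.png

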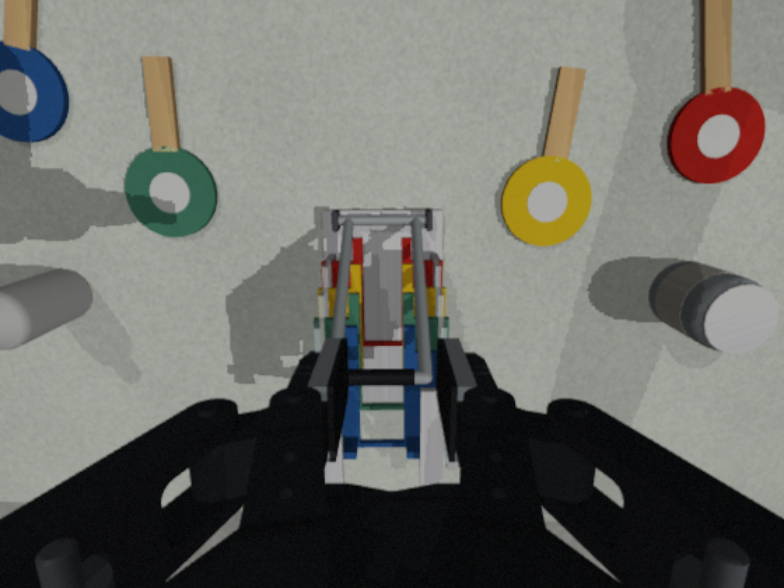

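```bash
python3 - <<'E'
from h import *
HUE["green"]=(60,95)
im,d,K,M=cam("wrist")
f=lambda x,y:((x+.5)/1.4-.5,(y+.5)/1.4-.5)
for n,p,z in [("hL",(430,219),.022),("hR",(337,220),.022),("wireL_bot",(418,222),.024),("wireR_bot",(350,222),.024),("wireL_top",(424,372),.17),("bar",(380,377.5),.17),("barR",(352,378),.17),("barL",(412,377),.17),("redprongL",(407,238),.052),("redprongR",(357,238),.052),("blueback",(380,443),.13),("roofL",(458,482),.165),("roofR",(325,482),.165)]:
    print(n,np.round(onz(K,M,f(*p),z),4), "depth pt",np.round(cloud(d,K,M)[round(f(*p)[1]),round(f(*p)[0])],3))
import h as hh
src=open('h.py').read()
paddles(im,K,M)
E
sed -i 's/m=(S>120)&(V>50)/m=(S>(80 if n=="green" else 120))\&(V>50)/' h.py
python3 -c "
from h import *
im,d,K,M=cam('wrist'); paddles(im,K,M)
im,d,K,M=cam('top'); paddles(im,K,M)"
```

```text
hL [[0.6306 0.0664 0.022 ]] depth pt [0.629 0.066 0.03 ]
hR [[ 0.6355 -0.0251  0.022 ]] depth pt [ 0.635 -0.024  0.026]
wireL_bot [[0.6338 0.0546 0.024 ]] depth pt [0.632 0.054 0.032]
wireR_bot [[ 0.6366 -0.0121  0.024 ]] depth pt [ 0.635 -0.011  0.03 ]
wireL_top [[0.7239 0.0559 0.17  ]] depth pt [0.721 0.056 0.176]
bar [[0.7296 0.0243 0.17  ]] depth pt [0.726 0.024 0.178]
barR [[0.7309 0.004  0.17  ]] depth pt [0.726 0.004 0.179]
barL [[0.7282 0.0475 0.17  ]] depth pt [0.724 0.047 0.178]
redprongL [[0.6456 0.0435 0.052 ]] depth pt [0.646 0.044 0.051]
redprongR [[ 0.6476 -0.0029  0.052 ]] depth pt [ 0.648 -0.003  0.052]
blueback [[0.8111 0.0262 0.13  ]] depth pt [0.808 0.026 0.134]
roofL [[0.8199 0.0891 0.165 ]] depth pt [ 0.95   0.123 -0.001]
roofR [[ 0.8243 -0.0159  0.165 ]] depth pt [ 0.825 -0.016  0.164]
red disc [0.5413 0.3399] spot [0.5401 0.3419] r 0.0463 0.0219 yaw 13.2 grip [0.4379 0.318 ] tongue max 0.121 952
yellow disc [0.6093 0.1831] spot [0.6099 0.1841] r 0.0452 0.0218 yaw -3.7 grip [0.5051 0.1909] tongue max 0.125 942
red disc [0.5405 0.3398] spot [0.5401 0.3419] r 0.0462 0.022 yaw 13.2 grip [0.4379 0.3179] tongue max 0.121 955
yellow disc [0.6092 0.1833] spot [0.6098 0.184 ] r 0.0453 0.0218 yaw -3.7 grip [0.505  0.1908] tongue max 0.135 940
green disc [ 0.6171 -0.1928] spot [ 0.6168 -0.1942] r 0.0454 0.0224 yaw 1.5 grip [ 0.5118 -0.1969] tongue max 0.125 985
red disc [0.5404 0.336 ] spot [0.5397 0.3379] r 0.0448 0.0245 yaw 13.1 grip [0.4374 0.3141] tongue max 0.124 135
green disc [ 0.6164 -0.199 ] spot [ 0.6165 -0.1987] r 0.0436 0.0255 yaw 2.3 grip [ 0.5116 -0.2028] tongue max 0.125 138
blue disc [ 0.529  -0.3376] spot [ 0.528  -0.3377] r 0.0439 0.025 yaw -40.2 grip [ 0.4478 -0.27  ] tongue max 0.135 209
```

```bash
python3 -c "
from h import *
print(np.round(ctrl.get_obs()['q'],3))"
```

```text
[-0.072  0.06   1.442  0.     1.639 -1.686]
```

Request:
{"method": "jog_arm", "body": {"steps": [{"delta_rot":[0,0,8.5],"linear":[0,0,0],"grip":0.034},{"delta_rot":[0,0,8.5],"linear":[0,0,0],"grip":0.034},{"delta_rot":[0,0,8.5],"linear":[0,0,0],"grip":0.034},{"delta_rot":[0,0,8.5],"linear":[0,0,0],"grip":0.034},{"delta_rot":[0,0,8.5],"linear":[0,0,0],"grip":0.034},{"delta_rot":[0,0,8.5],"linear":[0,0,0],"grip":0.034},{"delta_rot":[0,0,8.5],"linear":[0,0,0],"grip":0.034},{"delta_rot":[0,0,8.5],"linear":[0,0,0],"grip":0.034},{"delta_rot":[0,0,8.5],"linear":[0,0,0],"grip":0.034},{"delta_rot":[0,0,8.5],"linear":[0,0,0],"grip":0.034}]}}

```text
t: 3.8
tool_pos: [0.6444, 0.0275, 0.3303]
tool_rot: [2.08, 2.354, -0.0]
contact_force: [0.7, 0.2, 0.4]
opening: 0.0342
grip_force: 0.0
```

Request:
{"method": "jog_arm", "body": {"steps": [{"delta_rot":[0,0,5],"linear":[-0.002,0.021,0],"grip":0.034},{"delta_rot":[0,0,0],"linear":[-0.002,0.021,0],"grip":0.034},{"delta_rot":[0,0,0],"linear":[-0.002,0.021,0.02],"grip":0.034},{"delta_rot":[0,0,0],"linear":[-0.002,0.022,0.02],"grip":0.034},{"delta_rot":[0,0,0],"linear":[0,0,0.02],"grip":0.034},{"delta_rot":[0,0,0],"linear":[0,0,0.02],"grip":0.034},{"delta_rot":[0,0,0],"linear":[0,0,0],"grip":0.034},{"delta_rot":[0,0,0],"linear":[0,0,0],"grip":0.034}]}}

```text
t: 4.6
tool_pos: [0.7296, 0.0249, 0.2502]
tool_rot: [-2.174, -2.268, 0.001]
contact_force: [-0.3, -0.6, 0.1]
opening: 0.0338
grip_force: 0.0
```

```bash
python3 - <<'E'
from h import *
o=st(); print(np.round(Rn.from_rotvec(o["tool_rot"]).as_matrix(),4))
im,d,K,M=cam("wrist"); save(cv2.resize(im,None,fx=1.4,fy=1.4),"w2.png")
E
```

```text
t 4.6 p [0.7296 0.0249 0.2502] F [-0.3 -0.6  0.1] op 0.0338
[[-4.230e-02  9.991e-01 -8.000e-04]
 [ 9.991e-01  4.230e-02  0.000e+00]
 [ 1.000e-04 -8.000e-04 -1.000e+00]]
```

View pics/w2.png

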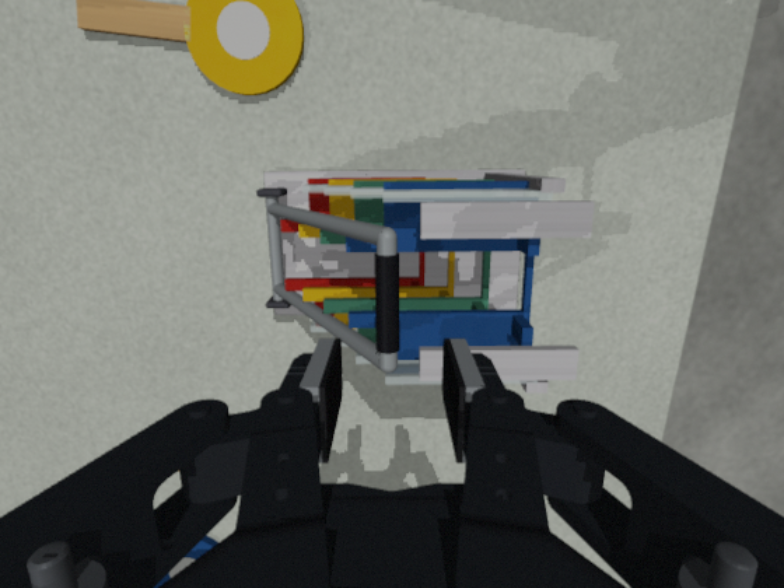

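Request:
{"method": "jog_arm", "body": {"steps": [{"delta_rot":[0,0,0],"linear":[-0.003,-0.0015,0.02],"grip":0.034},{"delta_rot":[0,0,0],"linear":[0,0,0.025],"grip":0.034},{"delta_rot":[0,0,0],"linear":[0,0,0.025],"grip":0.034},{"delta_rot":[0,0,0],"linear":[0,0,0.024],"grip":0.034},{"delta_rot":[0,0,0],"linear":[0,0,0],"grip":0.034},{"delta_rot":[0,0,0],"linear":[0,0,0],"grip":0.005},{"delta_rot":[0,0,0],"linear":[0,0,0],"grip":0.005},{"delta_rot":[0,0,0],"linear":[0,0,0],"grip":0.005},{"delta_rot":[0,0,0],"linear":[0,0,0],"grip":0.005}], "newtons": 20}}

```text
t: 5.55
tool_pos: [0.7297, 0.0217, 0.159]
tool_rot: [2.172, 2.266, 0.004]
contact_force: [1.4, 0.2, 3.3]
opening: 0.0106
grip_force: 21.0
```

```bash
python3 - <<'E'
import numpy as np
th=np.radians(np.linspace(55.8,180,25)); x=.179*np.cos(th); z=.179*np.sin(th)
for a,b in zip(np.diff(x),-np.diff(z)): print(round(a,4),round(b,4))
E
```

```text
-0.0138 -0.0085
-0.0145 -0.0072
-0.0151 -0.0059
-0.0155 -0.0045
-0.0159 -0.0031
-0.0161 -0.0016
-0.0162 -0.0002
-0.0161 0.0013
-0.0159 0.0027
-0.0156 0.0042
-0.0152 0.0056
-0.0146 0.0069
-0.0139 0.0082
-0.0131 0.0094
-0.0122 0.0106
-0.0112 0.0116
-0.0101 0.0126
-0.009 0.0135
-0.0077 0.0142
-0.0064 0.0148
-0.005 0.0154
-0.0036 0.0158
-0.0022 0.016
-0.0007 0.0161
```

Request:
{"method": "jog_arm", "body": {"steps": [{"delta_rot":[0,0,0],"linear":[0,-0.0138,-0.0085],"grip":0.005},{"delta_rot":[0,0,0],"linear":[0,-0.0145,-0.0072],"grip":0.005},{"delta_rot":[0,0,0],"linear":[0,-0.0151,-0.0059],"grip":0.005},{"delta_rot":[0,0,0],"linear":[0,-0.0155,-0.0045],"grip":0.005},{"delta_rot":[0,0,0],"linear":[0,-0.0159,-0.0031],"grip":0.005},{"delta_rot":[0,0,0],"linear":[0,-0.0161,-0.0016],"grip":0.005},{"delta_rot":[0,0,0],"linear":[0,-0.0162,-0.0002],"grip":0.005},{"delta_rot":[0,0,0],"linear":[0,-0.0161,0.0013],"grip":0.005}]}}

```text
t: 6.35
tool_pos: [0.6071, 0.0155, 0.189]
tool_rot: [2.169, 2.262, 0.006]
contact_force: [2.7, -3.4, 2.0]
opening: 0.0111
grip_force: 19.5
```

Request:
{"method": "jog_arm", "body": {"steps": [{"delta_rot":[0,0,0],"linear":[0,-0.0159,0.0027],"grip":0.005},{"delta_rot":[0,0,0],"linear":[0,-0.0156,0.0042],"grip":0.005},{"delta_rot":[0,0,0],"linear":[0,-0.0152,0.0056],"grip":0.005},{"delta_rot":[0,0,0],"linear":[0,-0.0146,0.0069],"grip":0.005},{"delta_rot":[0,0,0],"linear":[0,-0.0139,0.0082],"grip":0.005},{"delta_rot":[0,0,0],"linear":[0,-0.0131,0.0094],"grip":0.005},{"delta_rot":[0,0,0],"linear":[0,-0.0122,0.0106],"grip":0.005},{"delta_rot":[0,0,0],"linear":[0,-0.0112,0.0116],"grip":0.005}]}}

```text
t: 7.15
tool_pos: [0.4955, 0.0105, 0.1285]
tool_rot: [2.169, 2.263, 0.004]
contact_force: [5.4, -4.3, -1.8]
opening: 0.011
grip_force: 19.5
```

```bash
python3 - <<'E'
from h import *
o=st(); 
im,d,K,M=cam("scene"); save(im[100:320,200:480].repeat(2,0).repeat(2,1),"s2.png")
E
```

```text
t 7.15 p [0.4955 0.0105 0.1285] F [ 5.4 -4.3 -1.8] op 0.011
```

View pics/s2.png

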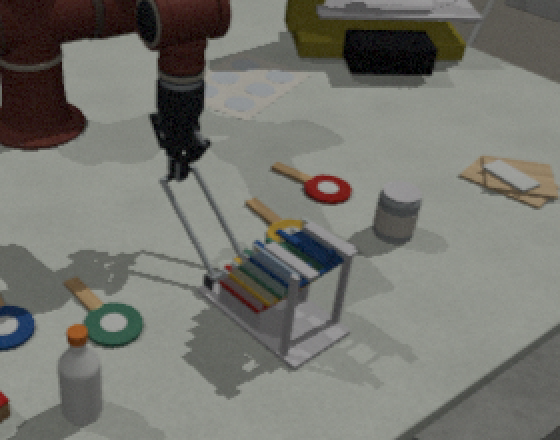

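Gate follows the gripper; it stands about 45° forward (bar at (175,178) in the crop).

Request:
{"method": "jog_arm", "body": {"steps": [{"delta_rot":[0,0,0],"linear":[0.001,-0.0101,0.0126],"grip":0.005},{"delta_rot":[0,0,0],"linear":[0.001,-0.009,0.0135],"grip":0.005},{"delta_rot":[0,0,0],"linear":[0,-0.0077,0.0142],"grip":0.005},{"delta_rot":[0,0,0],"linear":[0,-0.0064,0.0148],"grip":0.005},{"delta_rot":[0,0,0],"linear":[0,-0.005,0.0154],"grip":0.005},{"delta_rot":[0,0,0],"linear":[0,-0.0036,0.0158],"grip":0.005},{"delta_rot":[0,0,0],"linear":[0,-0.0022,0.016],"grip":0.005},{"delta_rot":[0,0,0],"linear":[0,-0.0007,0.0161],"grip":0.005},{"delta_rot":[0,0,0],"linear":[0,0,0.001],"grip":0.005},{"delta_rot":[0,0,0],"linear":[0,0,0],"grip":0.005}]}}

```text
t: 8.2
tool_pos: [0.4548, 0.0104, 0.0119]
tool_rot: [2.166, 2.26, 0.01]
contact_force: [4.5, -3.3, 8.7]
opening: 0.0109
grip_force: 22.6
```

```bash
python3 - <<'E'
from h import *
o=st(); 
im,d,K,M=cam("scene"); save(im[100:320,200:480].repeat(2,0).repeat(2,1),"s3.png")
E
```

```text
t 8.2 p [0.4548 0.0104 0.0119] F [ 4.5 -3.3  8.7] op 0.0109
```

Request:
{"method": "jog_arm", "body": {"steps": [{"delta_rot":[0,0,0],"linear":[0,0,0.002],"grip":0.005},{"delta_rot":[0,0,0],"linear":[0,0,0.001],"grip":0.005},{"delta_rot":[0,0,0],"linear":[0,0,0],"grip":0.034},{"delta_rot":[0,0,0],"linear":[0,0,0],"grip":0.034},{"delta_rot":[0,0,0],"linear":[0,0,0],"grip":0.034},{"delta_rot":[0,0,0],"linear":[0,0,-0.02],"grip":0.034},{"delta_rot":[0,0,0],"linear":[0,0,-0.04],"grip":0.034},{"delta_rot":[0,0,0],"linear":[0,0,-0.05],"grip":0.034},{"delta_rot":[0,0,0],"linear":[0,0,-0.05],"grip":0.034},{"delta_rot":[0,0,0],"linear":[0,0,-0.05],"grip":0.034}]}}

```text
t: 9.25
tool_pos: [0.4482, 0.0121, 0.2156]
tool_rot: [-2.173, -2.267, 0.001]
contact_force: [1.2, 0.4, 0.2]
opening: 0.0337
grip_force: 0.0
```

Request:
{"method": "jog_arm", "body": {"steps": [{"delta_rot":[0,0,0],"linear":[0,0.03,-0.04],"grip":0.034},{"delta_rot":[0,0,0],"linear":[0,0.04,-0.03],"grip":0.034},{"delta_rot":[0,0,-8.5],"linear":[0,0.03,-0.02],"grip":0.034},{"delta_rot":[0,0,-8.5],"linear":[0,0,0],"grip":0.034},{"delta_rot":[0,0,-8.5],"linear":[0,0,0],"grip":0.05},{"delta_rot":[0,0,-8.5],"linear":[0,0,0],"grip":0.05},{"delta_rot":[0,0,-8.5],"linear":[0,0,0],"grip":0.05},{"delta_rot":[0,0,-8.5],"linear":[0,0,0],"grip":0.05},{"delta_rot":[0,0,-8.5],"linear":[0,0,0],"grip":0.05},{"delta_rot":[0,0,-8.5],"linear":[0,0,0],"grip":0.05}]}}

```text
t: 10.25
tool_pos: [0.5486, 0.0162, 0.3034]
tool_rot: [-0.524, -3.096, 0.0]
contact_force: [-0.3, -1.1, -0.4]
opening: 0.05
grip_force: 0.0
```

Request:
{"method": "jog_arm", "body": {"steps": [{"delta_rot":[0,0,-8.5],"linear":[0,0,0],"grip":0.05},{"delta_rot":[0,0,-8.5],"linear":[0,0,0],"grip":0.05},{"delta_rot":[0,0,-5],"linear":[0,0,0],"grip":0.05},{"delta_rot":[0,0,0],"linear":[0,0,0],"grip":0.05},{"delta_rot":[0,0,0],"linear":[0,0,0],"grip":0.05}]}}

```text
t: 10.75
tool_pos: [0.5487, 0.0162, 0.3038]
tool_rot: [0.063, -3.14, -0.0]
contact_force: [0.0, 0.5, 0.1]
opening: 0.0498
grip_force: 0.0
```

```bash
python3 - <<'E'
from h import *
o=st(); print(np.round(Rn.from_rotvec(o["tool_rot"]).as_matrix(),4))
im,d,K,M=cam("wrist"); save(cv2.resize(im,None,fx=1.4,fy=1.4),"w3.png")
paddles(im,K,M)
E
```

```text
t 10.75 p [0.5487 0.0162 0.3038] F [0.  0.5 0.1] op 0.0498
[[-9.992e-01 -4.040e-02 -1.000e-03]
 [-4.040e-02  9.992e-01  1.000e-04]
 [ 1.000e-03  2.000e-04 -1.000e+00]]
red disc [0.5404 0.3398] spot [0.54   0.3415] r 0.0459 0.022 yaw 13.1 grip [0.4378 0.3177] tongue max 0.125 990
yellow disc [0.606  0.1838] spot [0.6097 0.1839] r 0.0477 0.0219 yaw -3.8 grip [0.505  0.1908] tongue max 0.125 890
green disc [ 0.6158 -0.1927] spot [ 0.617  -0.1943] r 0.0455 0.0224 yaw 1.3 grip [ 0.512  -0.1967] tongue max 0.125 741
blue disc [ 0.5296 -0.3291] spot [ 0.5293 -0.3324] r 0.0456 0.0221 yaw -43.5 grip [ 0.4532 -0.2601] tongue max 0.135 926
```

View pics/w3.png

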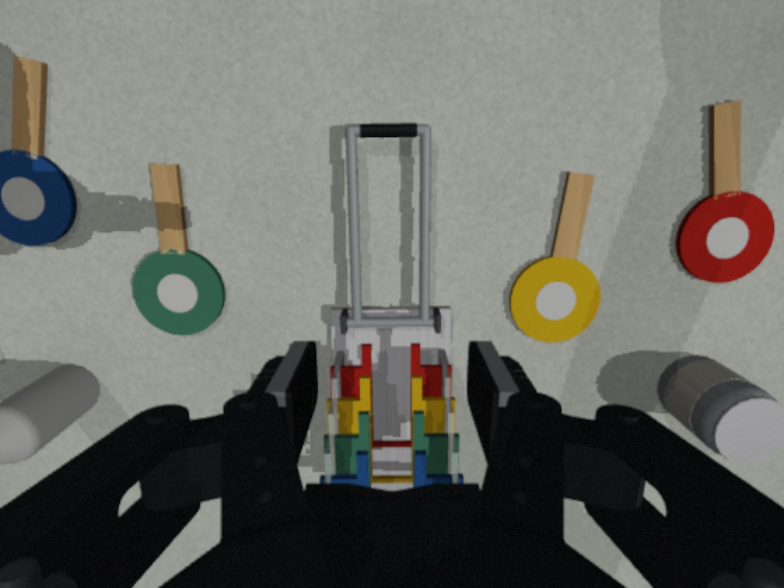

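```bash
sed -i 's/W=W\[(dd>.06)&(dd<.135)\]/W=W[(dd>.06)\&(dd<.128)]; W=W[np.abs(np.linalg.norm(W-s,axis=1)-.07)<.012] if n=="blue" else W/' h.py
cat > r.py <<'E'
from h import *
f=lambda x,y:((x+.5)/1.4-.5,(y+.5)/1.4-.5)
E
python3 - <<'E'
from r import *
im,d,K,M=cam("wrist"); C=cloud(d,K,M)
for n,p,z in [("bar",(389,130),.022),("bL",(416,130),.022),("bR",(361,130),.022),("hL",(438,321),.022),("hR",(345,321),.022),("redprongL_tip",(416,345),.052),("redprongR_tip",(366,345),.052),("redL",(440,366),.052),("redR",(342,366),.052),("ypL",(417,379),.08),("ypR",(364,379),.08),("gpL",(418,412),.108),("gpR",(363,412),.108),("bpL",(420,453),.136),("bpR",(362,453),.136),("blL",(463,476),.136),("blR",(322,476),.136)]:
    u,v=f(*p); print(n,np.round(onz(K,M,(u,v),z)[0],4), "dep",np.round(C[round(v),round(u)],3))
paddles(im,K,M)
E
```

```text
bar [0.4553 0.011  0.022 ] dep [0.456 0.011 0.026]
bL [0.4543 0.0348 0.022 ] dep [0.455 0.035 0.026]
bR [ 0.4563 -0.0136  0.022 ] dep [ 0.457 -0.013  0.029]
hL [0.6313 0.066  0.022 ] dep [0.628 0.065 0.03 ]
hR [ 0.6349 -0.0254  0.022 ] dep [ 0.632 -0.025  0.029]
redprongL_tip [0.6451 0.0435 0.052 ] dep [0.645 0.044 0.051]
redprongR_tip [ 0.647  -0.0028  0.052 ] dep [ 0.648 -0.003  0.049]
redL [0.6654 0.0672 0.052 ] dep [0.666 0.067 0.05 ]
redR [ 0.669  -0.0248  0.052 ] dep [ 0.671 -0.025  0.048]
ypL [0.6656 0.044  0.08  ] dep [0.667 0.045 0.078]
ypR [ 0.6675 -0.0025  0.08  ] dep [ 0.668 -0.002  0.079]
gpL [0.6816 0.0442 0.108 ] dep [0.684 0.044 0.104]
gpR [ 0.6834 -0.0013  0.108 ] dep [ 0.685 -0.002  0.104]
bpL [0.7008 0.0452 0.136 ] dep [0.703 0.046 0.132]
bpR [0.7026 0.     0.136 ] dep [ 0.705 -0.001  0.132]
blL [0.7204 0.0805 0.136 ] dep [ 0.825  0.11  -0.   ]
blR [ 0.7248 -0.0312  0.136 ] dep [ 0.729 -0.032  0.131]
red disc [0.5394 0.3402] spot [0.5401 0.3416] r 0.0459 0.022 yaw 13.2 grip [0.4379 0.3176] tongue max 0.125 1003
yellow disc [0.6086 0.1826] spot [0.6098 0.184 ] r 0.0458 0.0218 yaw -3.7 grip [0.505  0.1908] tongue max 0.125 890
green disc [ 0.6153 -0.1932] spot [ 0.6171 -0.1944] r 0.0456 0.0224 yaw 1.3 grip [ 0.5121 -0.1967] tongue max 0.125 744
blue disc [ 0.5299 -0.3288] spot [ 0.5295 -0.3324] r 0.0457 0.0221 yaw -16.2 grip [ 0.4287 -0.3031] tongue max 0.082 173
```

Request:
{"method": "jog_arm", "body": {"steps": [{"delta_rot":[0,0,0],"linear":[0.0098,0.0306,0],"grip":0.05},{"delta_rot":[0,0,0],"linear":[0.0098,0.0306,0],"grip":0.05},{"delta_rot":[0,0,0],"linear":[0.0098,0.0306,0],"grip":0.05},{"delta_rot":[0,0,0],"linear":[0.0098,0.0306,0],"grip":0.05},{"delta_rot":[0,0,0],"linear":[0.0098,0.0306,0],"grip":0.05},{"delta_rot":[0,0,0],"linear":[0.0098,0.0306,0],"grip":0.05},{"delta_rot":[0,0,0],"linear":[0.0098,0.0306,0],"grip":0.05},{"delta_rot":[0,0,0],"linear":[0.0098,0.0306,0],"grip":0.05},{"delta_rot":[0,0,0],"linear":[0.0098,0.0306,0],"grip":0.05},{"delta_rot":[0,0,0],"linear":[0.0098,0.0306,0],"grip":0.05}]}}

```text
t: 11.85
tool_pos: [0.4374, 0.3189, 0.3044]
tool_rot: [-0.065, 3.141, 0.0]
contact_force: [0.1, 0.6, -0.0]
opening: 0.0499
grip_force: 0.0
```

Request:
{"method": "jog_arm", "body": {"steps": [{"delta_rot":[0,0,-5.5],"linear":[0,0,0.03],"grip":0.05},{"delta_rot":[0,0,-5.4],"linear":[0,0,0.04],"grip":0.05},{"delta_rot":[0,0,0],"linear":[0,0,0.04],"grip":0.05},{"delta_rot":[0,0,0],"linear":[0,0,0.04],"grip":0.05},{"delta_rot":[0,0,0],"linear":[0,0,0.04],"grip":0.05},{"delta_rot":[0,0,0],"linear":[0,0,0.03],"grip":0.05},{"delta_rot":[0,0,0],"linear":[0,0,0],"grip":0.05},{"delta_rot":[0,0,0],"linear":[0,0,0],"grip":0.05}]}}

```text
t: 12.65
tool_pos: [0.4381, 0.3178, 0.0847]
tool_rot: [0.364, -3.12, 0.0]
contact_force: [1.0, -0.9, 1.2]
opening: 0.0501
grip_force: 0.0
```

```bash
python3 - <<'E'
from r import *
o=st(); R=Rn.from_rotvec(o["tool_rot"]).as_matrix(); print("xdir",np.degrees(np.arctan2(R[1,0],R[0,0])), R[2])
im,d,K,M=cam("wrist"); save(cv2.resize(im,None,fx=1.4,fy=1.4),"w4.png"); paddles(im,K,M)
h=cv2.cvtColor(im,cv2.COLOR_RGB2HSV).astype(int); m=(h[...,0]>8)&(h[...,0]<20)&(h[...,1]>60)&(h[...,1]<170)&(h[...,2]>100)
n,l,s,c=cv2.connectedComponentsWithStats(m.astype(np.uint8))
for i in range(1,n):
    if s[i,4]>400:
        v,u=np.nonzero(l==i); P=onz(K,M,np.c_[u,v],.008); T=(P-o["tool_pos"])@R; print(s[i],"tool x",np.percentile(T[:,0],[1,99]),"y",np.percentile(T[:,1],[1,50,99]), np.degrees(np.polyfit(T[:,0],T[:,1],1)[0]))
E
```

```text
t 12.65 p [0.4381 0.3178 0.0847] F [ 1.  -0.9  1.2] op 0.0501
xdir -166.70591718276214 [ 4.71093406e-04 -1.15797843e-04 -9.99999882e-01]
[ 263  184   35  112 3729] tool x [-0.06283315  0.01973308] y [-0.01127861  0.0003129   0.01223601] 0.463138585491552
[  63  231   48   88 2497] tool x [-0.07967776 -0.01570637] y [-0.16229755 -0.14117046 -0.12269565] 20.635160668203234
```

View pics/w4.png

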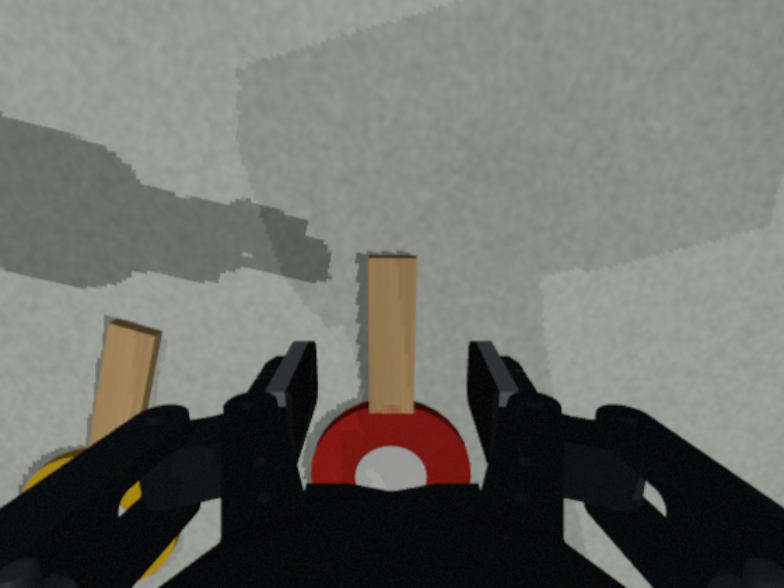

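Tongue of red lies centred between the fingers (end at (392,256)), aligned within 0.5°. Down and grip.

Request:
{"method": "jog_arm", "body": {"steps": [{"delta_rot":[0,0,0],"linear":[0,0,0.025],"grip":0.05},{"delta_rot":[0,0,0],"linear":[0,0,0.025],"grip":0.05},{"delta_rot":[0,0,0],"linear":[0,0,0.02],"grip":0.05},{"delta_rot":[0,0,0],"linear":[0,0,0.012],"grip":0.05},{"delta_rot":[0,0,0],"linear":[0,0,0],"grip":0.05},{"delta_rot":[0,0,0],"linear":[0,0,0],"grip":0.05}], "newtons": 60}}

```text
t: 13.3
tool_pos: [0.4393, 0.3184, 0.0041]
tool_rot: [-0.364, 3.118, 0.002]
contact_force: [-0.6, 0.7, 0.6]
opening: 0.0499
grip_force: 0.0
```

Request:
{"method": "jog_arm", "body": {"steps": [{"delta_rot":[0,0,0],"linear":[0,0,0],"grip":0.018},{"delta_rot":[0,0,0],"linear":[0,0,0],"grip":0.018},{"delta_rot":[0,0,0],"linear":[0,0,0],"grip":0.018},{"delta_rot":[0,0,0],"linear":[0,0,0],"grip":0.018},{"delta_rot":[0,0,0],"linear":[0,0,0],"grip":0.018}]}}

```text
t: 13.8
tool_pos: [0.4393, 0.3184, 0.0043]
tool_rot: [-0.364, 3.118, 0.002]
contact_force: [-0.9, -1.2, 6.0]
opening: 0.0218
grip_force: 58.6
```

Request:
{"method": "jog_arm", "body": {"steps": [{"delta_rot":[0,0,0],"linear":[0,0,-0.02],"grip":0.018},{"delta_rot":[0,0,0],"linear":[0,0,-0.04],"grip":0.018},{"delta_rot":[0,0,0],"linear":[0,0,-0.04],"grip":0.018},{"delta_rot":[0,0,5.4],"linear":[0,0,-0.04],"grip":0.018},{"delta_rot":[0,0,5.4],"linear":[0,0,0],"grip":0.018},{"delta_rot":[0,0,0],"linear":[-0.0016,-0.02,0],"grip":0.018},{"delta_rot":[0,0,0],"linear":[-0.0026,-0.0307,0],"grip":0.018},{"delta_rot":[0,0,0],"linear":[-0.0026,-0.0307,0],"grip":0.018},{"delta_rot":[0,0,0],"linear":[-0.0026,-0.0307,0],"grip":0.018},{"delta_rot":[0,0,0],"linear":[-0.0026,-0.0307,0],"grip":0.018}]}}

```text
t: 14.8
tool_pos: [0.4562, 0.1745, 0.1426]
tool_rot: [-0.07, 3.14, 0.0]
contact_force: [-0.0, 0.3, -0.2]
opening: 0.0209
grip_force: 58.9
```

Request:
{"method": "jog_arm", "body": {"steps": [{"delta_rot":[0,0,0],"linear":[-0.0026,-0.0307,0],"grip":0.018},{"delta_rot":[0,0,0],"linear":[-0.0026,-0.0307,0],"grip":0.018},{"delta_rot":[0,0,0],"linear":[-0.0026,-0.0307,0],"grip":0.018},{"delta_rot":[0,0,0],"linear":[-0.0026,-0.0307,0],"grip":0.018},{"delta_rot":[0,0,0],"linear":[-0.0026,-0.0307,0],"grip":0.018},{"delta_rot":[0,0,0],"linear":[-0.0004,-0.0103,0],"grip":0.018},{"delta_rot":[0,0,0],"linear":[0,0,0.04],"grip":0.018},{"delta_rot":[0,0,0],"linear":[0,0,0.04],"grip":0.018},{"delta_rot":[0,0,0],"linear":[0,0,0],"grip":0.018},{"delta_rot":[0,0,0],"linear":[0,0,0],"grip":0.018}]}}

```text
t: 15.8
tool_pos: [0.4764, 0.0131, 0.0623]
tool_rot: [0.07, -3.139, -0.001]
contact_force: [1.9, 0.4, -0.3]
opening: 0.0214
grip_force: 59.0
```

```bash
cat >> r.py <<'E'
O=np.array([.633,.020]); YAW=2.5
def rack():
    o=ctrl.get_obs(); c,s=np.cos(np.radians(YAW)),np.sin(np.radians(YAW)); d=np.array(o["tool_pos"][:2])-O
    R=Rn.from_rotvec(o["tool_rot"]).as_matrix()
    print("t",round(o["t"],2),"rack x,y",np.round([c*d[0]+s*d[1],-s*d[0]+c*d[1]],4),"z",round(o["tool_pos"][2],4),"xdir",round(np.degrees(np.arctan2(R[1,0],R[0,0]))%360,2),"tilt",np.round(R[:2,2],4),"F",np.round(o["contact_force"],1),"op",round(o["opening"],4))
E
python3 - <<'E'
from r import *
rack(); im,d,K,M=cam("wrist"); save(cv2.resize(im,None,fx=1.4,fy=1.4),"w5.png")
im,d,K,M=cam("scene"); save(im[100:320,200:480].repeat(2,0).repeat(2,1),"s5.png")
E
```

```text
t 15.8 rack x,y [-1.568e-01 -1.000e-04] z 0.0623 xdir 182.55 tilt [-0.0017  0.0004] F [ 1.9  0.4 -0.3] op 0.0214
```

View pics/s5.png

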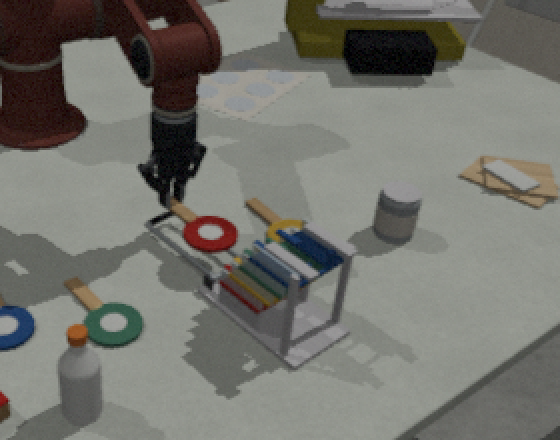

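Red is level in front of the rack (disc at (210,233)). Slide in.

Request:
{"method": "jog_arm", "body": {"steps": [{"delta_rot":[0,0,0],"linear":[-0.015,0,0],"grip":0.018},{"delta_rot":[0,0,0],"linear":[-0.015,0,0],"grip":0.018},{"delta_rot":[0,0,0],"linear":[-0.015,0,0],"grip":0.018},{"delta_rot":[0,0,0],"linear":[-0.015,0,0],"grip":0.018},{"delta_rot":[0,0,0],"linear":[-0.01,0,0],"grip":0.018},{"delta_rot":[0,0,0],"linear":[-0.01,0,0],"grip":0.018}]}}

```text
t: 16.5
tool_pos: [0.5586, 0.0162, 0.0644]
tool_rot: [-0.07, 3.138, -0.001]
contact_force: [0.3, -0.1, -1.2]
opening: 0.0214
grip_force: 59.0
```

Request:
{"method": "jog_arm", "body": {"steps": [{"delta_rot":[0,0,0],"linear":[-0.01,0,0],"grip":0.018},{"delta_rot":[0,0,0],"linear":[-0.01,0,0],"grip":0.018},{"delta_rot":[0,0,0],"linear":[-0.01,0,0],"grip":0.018},{"delta_rot":[0,0,0],"linear":[-0.007,0,0],"grip":0.018},{"delta_rot":[0,0,0],"linear":[0,0,0],"grip":0.018}]}}

```text
t: 17.0
tool_pos: [0.5946, 0.0177, 0.0625]
tool_rot: [-0.069, 3.141, -0.0]
contact_force: [-0.1, 0.4, -0.3]
opening: 0.0211
grip_force: 59.0
```

```bash
python3 - <<'E'
from r import *
rack()
E
```

```text
t 17.0 rack x,y [-0.0384 -0.0007] z 0.0625 xdir 182.52 tilt [ 0.0003 -0.    ] F [-0.1  0.4 -0.3] op 0.0211
```

Request:
{"method": "jog_arm", "body": {"steps": [{"delta_rot":[0,0,0],"linear":[0,0,0.003],"grip":0.018},{"delta_rot":[0,0,0],"linear":[0,0,0.002],"grip":0.018},{"delta_rot":[0,0,0],"linear":[-0.003,0,0],"grip":0.018},{"delta_rot":[0,0,0],"linear":[-0.003,0,0],"grip":0.018},{"delta_rot":[0,0,0],"linear":[0,0,0],"grip":0.018},{"delta_rot":[0,0,0],"linear":[0,0,0],"grip":0.018}]}}

```text
t: 17.6
tool_pos: [0.5999, 0.0179, 0.0575]
tool_rot: [-0.069, 3.141, -0.0]
contact_force: [-0.2, -0.3, -0.1]
opening: 0.0215
grip_force: 59.0
```

Request:
{"method": "jog_arm", "body": {"steps": [{"delta_rot":[0,0,0],"linear":[-0.002,0,0],"grip":0.018},{"delta_rot":[0,0,0],"linear":[-0.001,0,0],"grip":0.018},{"delta_rot":[0,0,0],"linear":[0,0,0],"grip":0.018},{"delta_rot":[0,0,0],"linear":[0,0,0],"grip":0.018}]}}

```text
t: 18.0
tool_pos: [0.6012, 0.0181, 0.0565]
tool_rot: [0.069, -3.137, -0.0]
contact_force: [-5.2, -0.3, -0.6]
opening: 0.0214
grip_force: 59.1
```

```bash
python3 - <<'E'
from r import *
rack()
E
```

```text
t 18.0 rack x,y [-0.0319 -0.0005] z 0.0565 xdir 182.53 tilt [-0.004   0.0001] F [-5.2 -0.3 -0.6] op 0.0214
```

Request:
{"method": "jog_arm", "body": {"steps": [{"delta_rot":[0,0,0],"linear":[0,0,0],"grip":0.045},{"delta_rot":[0,0,0],"linear":[0,0,0],"grip":0.045},{"delta_rot":[0,0,0],"linear":[0,0,0],"grip":0.045},{"delta_rot":[0,0,0],"linear":[0,0,0],"grip":0.045},{"delta_rot":[0,0,0],"linear":[0.001,0,-0.02],"grip":0.045},{"delta_rot":[0,0,0],"linear":[0.01,0,-0.04],"grip":0.05},{"delta_rot":[0,0,0],"linear":[0.01,0,-0.05],"grip":0.05},{"delta_rot":[0,0,0],"linear":[0.01,0,-0.05],"grip":0.05},{"delta_rot":[0,0,0],"linear":[0.01,0,-0.05],"grip":0.05},{"delta_rot":[0,0,0],"linear":[0.01,0,-0.03],"grip":0.05}]}}

```text
t: 19.0
tool_pos: [0.5533, 0.0158, 0.3]
tool_rot: [-0.069, 3.134, -0.001]
contact_force: [0.7, -0.1, -0.0]
opening: 0.05
grip_force: 0.0
```

Request:
{"method": "jog_arm", "body": {"steps": [{"delta_rot":[0,0,0],"linear":[0,0,0],"grip":0.05},{"delta_rot":[0,0,0],"linear":[0,0,0],"grip":0.05}]}}

```text
t: 19.2
tool_pos: [0.5528, 0.0158, 0.2956]
tool_rot: [-0.069, 3.138, -0.0]
contact_force: [-0.4, 0.3, 0.4]
opening: 0.05
grip_force: 0.0
```

```bash
python3 - <<'E'
from r import *
rack(); st(); im,d,K,M=cam("wrist"); save(cv2.resize(im,None,fx=1.4,fy=1.4),"w6.png"); paddles(im,K,M)
E
```

```text
t 19.2 rack x,y [-0.0803 -0.0007] z 0.2956 xdir 182.52 tilt [ 0.0026 -0.0003] F [-0.4  0.3  0.4] op 0.05
t 19.2 p [0.5528 0.0158 0.2956] F [-0.4  0.3  0.4] op 0.05
yellow disc [0.6085 0.1826] spot [0.6094 0.184 ] r 0.0457 0.0218 yaw -3.7 grip [0.5046 0.1907] tongue max 0.125 924
green disc [ 0.6159 -0.1925] spot [ 0.6168 -0.1943] r 0.0455 0.0223 yaw 1.5 grip [ 0.5118 -0.197 ] tongue max 0.125 843
```

View pics/w6.png

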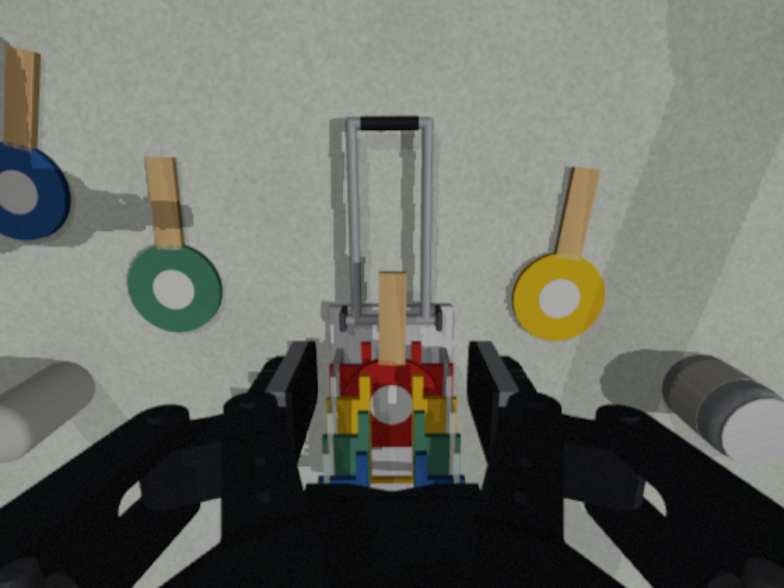

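Red is home and straight (tongue end at (392,272)). Next yellow.

Request:
{"method": "jog_arm", "body": {"steps": [{"delta_rot":[0,0,6.2],"linear":[0,0,0],"grip":0.05},{"delta_rot":[0,0,0],"linear":[-0.0115,0.0363,0],"grip":0.05},{"delta_rot":[0,0,0],"linear":[0.018,0.035,0.01],"grip":0.05},{"delta_rot":[0,0,0],"linear":[0.018,0.035,0.03],"grip":0.05},{"delta_rot":[0,0,0],"linear":[0.018,0.035,0.04],"grip":0.05},{"delta_rot":[0,0,0],"linear":[0.017,0.03,0.04],"grip":0.05},{"delta_rot":[0,0,0],"linear":[0,0,0.04],"grip":0.05},{"delta_rot":[0,0,0],"linear":[0,0,0.04],"grip":0.05},{"delta_rot":[0,0,0],"linear":[0,0,0],"grip":0.05},{"delta_rot":[0,0,0],"linear":[0,0,0],"grip":0.05}]}}

```text
t: 20.25
tool_pos: [0.5053, 0.1848, 0.0992]
tool_rot: [-0.101, -3.136, 0.002]
contact_force: [-0.1, -0.5, 0.9]
opening: 0.0498
grip_force: 0.0
```

```bash
cat >> r.py <<'E'
def near():
    o=st(); R=Rn.from_rotvec(o["tool_rot"]).as_matrix(); print("xdir",np.degrees(np.arctan2(R[1,0],R[0,0]))%360)
    im,d,K,M=cam("wrist")
    h=cv2.cvtColor(im,cv2.COLOR_RGB2HSV).astype(int); m=(h[...,0]>8)&(h[...,0]<20)&(h[...,1]>60)&(h[...,1]<170)&(h[...,2]>100)
    n,l,s,c=cv2.connectedComponentsWithStats(m.astype(np.uint8))
    for i in range(1,n):
        if s[i,4]>400:
            v,u=np.nonzero(l==i); P=onz(K,M,np.c_[u,v],.008); T=(P-o["tool_pos"])@R
            print("tool x",np.round(np.percentile(T[:,0],[1,99]),4),"y",np.round(np.percentile(T[:,1],[1,50,99]),4),"slope deg", np.round(np.degrees(np.polyfit(T[:,0],T[:,1],1)[0]),1))
    return im
E
python3 -c "
from r import *
near()"
```

```text
t 20.25 p [0.5053 0.1848 0.0992] F [-0.1 -0.5  0.9] op 0.0498
xdir 176.31598978834896
tool x [-0.0586  0.0199] y [-0.005   0.0065  0.0182] slope deg 0.3
```

Request:
{"method": "jog_arm", "body": {"steps": [{"delta_rot":[0,0,0],"linear":[0,0.0063,0.025],"grip":0.05},{"delta_rot":[0,0,0],"linear":[0,0,0.03],"grip":0.05},{"delta_rot":[0,0,0],"linear":[0,0,0.025],"grip":0.05},{"delta_rot":[0,0,0],"linear":[0,0,0.016],"grip":0.05},{"delta_rot":[0,0,0],"linear":[0,0,0],"grip":0.05},{"delta_rot":[0,0,0],"linear":[0,0,0],"grip":0.018},{"delta_rot":[0,0,0],"linear":[0,0,0],"grip":0.018},{"delta_rot":[0,0,0],"linear":[0,0,0],"grip":0.018},{"delta_rot":[0,0,0],"linear":[0,0,0],"grip":0.018},{"delta_rot":[0,0,0],"linear":[0,0,0],"grip":0.018}]}}

```text
t: 21.3
tool_pos: [0.5096, 0.1918, 0.0082]
tool_rot: [0.101, 3.135, 0.002]
contact_force: [-0.5, -0.5, 6.8]
opening: 0.018
grip_force: 3.3
```

```bash
python3 -c "
from r import *
rack()"
```

```text
t 21.3 rack x,y [-0.1158  0.1771] z 0.0082 xdir 176.32 tilt [0.0054 0.0011] F [-0.5 -0.5  6.8] op 0.018
```

Request:
{"method": "jog_arm", "body": {"steps": [{"delta_rot":[0,0,0],"linear":[0,0,0],"grip":0.05},{"delta_rot":[0,0,0],"linear":[0,0,0],"grip":0.05},{"delta_rot":[0,0,0],"linear":[0,0,-0.03],"grip":0.05},{"delta_rot":[0,0,0],"linear":[0,0,-0.04],"grip":0.05},{"delta_rot":[0,0,0],"linear":[0,0,0],"grip":0.05},{"delta_rot":[0,0,0],"linear":[0,0,0],"grip":0.05}]}}

```text
t: 21.9
tool_pos: [0.5078, 0.1915, 0.0764]
tool_rot: [0.101, 3.137, 0.001]
contact_force: [0.2, -0.6, -0.4]
opening: 0.0499
grip_force: 0.0
```

```bash
python3 -c "
from r import *
im=near(); save(cv2.resize(im,None,fx=1.4,fy=1.4),'w7.png')
im,d,K,M=cam('wrist');paddles(im,K,M)"
```

```text
t 21.9 p [0.5078 0.1915 0.0764] F [ 0.2 -0.6 -0.4] op 0.0499
xdir 176.32380270617247
tool x [-0.0554  0.0231] y [-0.0115  0.0004  0.0125] slope deg 1.3
```

View pics/w7.png

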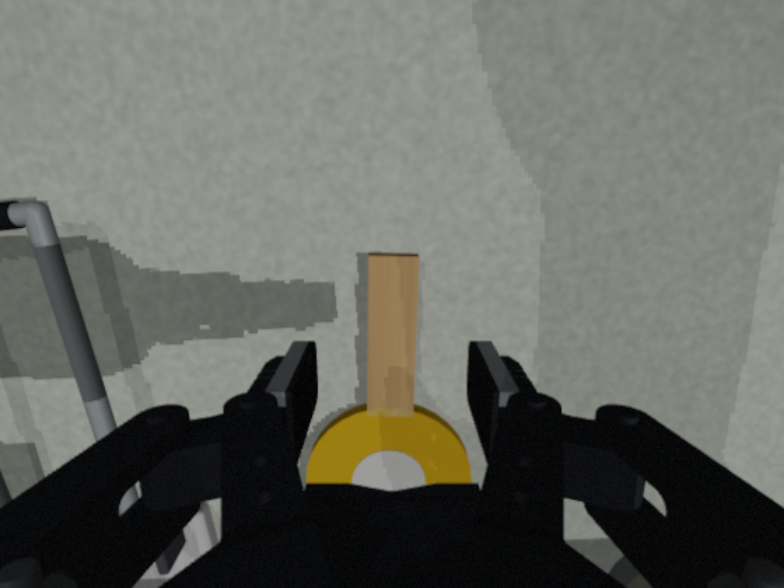

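Yellow is still centred between the fingers; they were too high and closed over it. Going lower, in two stages.

Request:
{"method": "jog_arm", "body": {"steps": [{"delta_rot":[0,0,0],"linear":[0.003,0,0.025],"grip":0.05},{"delta_rot":[0,0,0],"linear":[0,0,0.025],"grip":0.05},{"delta_rot":[0,0,0],"linear":[0,0,0.015],"grip":0.05},{"delta_rot":[0,0,0],"linear":[0,0,0.007],"grip":0.05},{"delta_rot":[0,0,0],"linear":[0,0,0],"grip":0.05},{"delta_rot":[0,0,0],"linear":[0,0,0],"grip":0.05},{"delta_rot":[0,0,0],"linear":[0,0,0],"grip":0.05}]}}

```text
t: 22.7
tool_pos: [0.505, 0.1918, 0.0042]
tool_rot: [0.101, 3.138, 0.001]
contact_force: [0.0, -0.3, -0.2]
opening: 0.0498
grip_force: 0.0
```

```bash
python3 -c "
from r import *
rack()"
```

```text
t 22.7 rack x,y [-0.1203  0.1772] z 0.0042 xdir 176.32 tilt [0.0022 0.0005] F [ 0.  -0.3 -0.2] op 0.0498
```

Lower by 2 mm more, then grip.

Request:
{"method": "jog_arm", "body": {"steps": [{"delta_rot":[0,0,0],"linear":[0,0,0.0015],"grip":0.05},{"delta_rot":[0,0,0],"linear":[0,0,0],"grip":0.05},{"delta_rot":[0,0,0],"linear":[0,0,0],"grip":0.018},{"delta_rot":[0,0,0],"linear":[0,0,0],"grip":0.018},{"delta_rot":[0,0,0],"linear":[0,0,0],"grip":0.018},{"delta_rot":[0,0,0],"linear":[0,0,0],"grip":0.018},{"delta_rot":[0,0,0],"linear":[0,0,0],"grip":0.018}]}}

```text
t: 23.4
tool_pos: [0.5044, 0.1916, 0.002]
tool_rot: [0.101, 3.139, 0.0]
contact_force: [-0.0, -0.6, 4.1]
opening: 0.0217
grip_force: 59.5
```

```bash
python3 -c "
from r import *
rack()"
```

```text
t 23.4 rack x,y [-0.121   0.1771] z 0.002 xdir 176.32 tilt [0.0008 0.0002] F [-0.  -0.6  4.1] op 0.0217
```

Request:
{"method": "jog_arm", "body": {"steps": [{"delta_rot":[0,0,0],"linear":[0,0,-0.02],"grip":0.018},{"delta_rot":[0,0,0],"linear":[0,0,-0.04],"grip":0.018},{"delta_rot":[0,0,0],"linear":[0,0,-0.045],"grip":0.018},{"delta_rot":[0,0,-6.2],"linear":[0,0,-0.04],"grip":0.018},{"delta_rot":[0,0,0],"linear":[0.002,-0.0271,0],"grip":0.018},{"delta_rot":[0,0,0],"linear":[0.003,-0.03,0],"grip":0.018},{"delta_rot":[0,0,0],"linear":[0.003,-0.03,0],"grip":0.018},{"delta_rot":[0,0,0],"linear":[0.002,-0.03,0],"grip":0.018},{"delta_rot":[0,0,0],"linear":[0.002,-0.03,0],"grip":0.018},{"delta_rot":[0,0,0],"linear":[0.002,-0.03,0],"grip":0.018}]}}

```text
t: 24.4
tool_pos: [0.4969, 0.0129, 0.1456]
tool_rot: [0.069, -3.139, -0.0]
contact_force: [-0.3, 0.4, -1.0]
opening: 0.0216
grip_force: 59.0
```

Request:
{"method": "jog_arm", "body": {"steps": [{"delta_rot":[0,0,0],"linear":[0,0,0.03],"grip":0.018},{"delta_rot":[0,0,0],"linear":[0,0,0.028],"grip":0.018},{"delta_rot":[0,0,0],"linear":[0,0,0],"grip":0.018},{"delta_rot":[0,0,0],"linear":[0,0,0],"grip":0.018},{"delta_rot":[0,0,0],"linear":[0,0,0],"grip":0.018}]}}

```text
t: 24.9
tool_pos: [0.4987, 0.0141, 0.09]
tool_rot: [-0.07, 3.139, -0.001]
contact_force: [-0.2, -0.6, 0.1]
opening: 0.022
grip_force: 59.0
```

```bash
python3 - <<'E'
from r import *
rack()
E
```

```text
t 24.9 rack x,y [-1.344e-01 -1.000e-04] z 0.09 xdir 182.55 tilt [ 0.0022 -0.0003] F [-0.2 -0.6  0.1] op 0.022
```

Request:
{"method": "jog_arm", "body": {"steps": [{"delta_rot":[0,0,0],"linear":[-0.01,0,0],"grip":0.018},{"delta_rot":[0,0,0],"linear":[-0.015,0,0.001],"grip":0.018},{"delta_rot":[0,0,0],"linear":[-0.015,0,0],"grip":0.018},{"delta_rot":[0,0,0],"linear":[-0.015,0,0],"grip":0.018},{"delta_rot":[0,0,0],"linear":[-0.015,0,0],"grip":0.018},{"delta_rot":[0,0,0],"linear":[-0.015,0,0],"grip":0.018},{"delta_rot":[0,0,0],"linear":[-0.015,0,0],"grip":0.018},{"delta_rot":[0,0,0],"linear":[-0.012,0,0],"grip":0.018},{"delta_rot":[0,0,0],"linear":[0,0,0],"grip":0.018},{"delta_rot":[0,0,0],"linear":[0,0,0],"grip":0.018}]}}

```text
t: 25.9
tool_pos: [0.6099, 0.019, 0.0878]
tool_rot: [-0.07, 3.141, -0.0]
contact_force: [0.2, 0.2, -1.1]
opening: 0.0217
grip_force: 59.0
```

```bash
python3 - <<'E'
from r import *
rack()
E
```

```text
t 25.9 rack x,y [-0.0231  0.    ] z 0.0878 xdir 182.54 tilt [ 0.0001 -0.0001] F [ 0.2  0.2 -1.1] op 0.0217
```

Lower 5 mm (to underside ≈0.081) and push home to about −0.0125.

Request:
{"method": "jog_arm", "body": {"steps": [{"delta_rot":[0,0,0],"linear":[0,0,0.003],"grip":0.018},{"delta_rot":[0,0,0],"linear":[0,0,0.002],"grip":0.018},{"delta_rot":[0,0,0],"linear":[-0.005,0,0],"grip":0.018},{"delta_rot":[0,0,0],"linear":[-0.003,0,0],"grip":0.018},{"delta_rot":[0,0,0],"linear":[-0.002,0,0],"grip":0.018},{"delta_rot":[0,0,0],"linear":[-0.001,0,0],"grip":0.018},{"delta_rot":[0,0,0],"linear":[0,0,0],"grip":0.018},{"delta_rot":[0,0,0],"linear":[0,0,0],"grip":0.018}]}}

```text
t: 26.7
tool_pos: [0.6174, 0.0193, 0.0816]
tool_rot: [0.069, -3.131, 0.0]
contact_force: [-10.9, -0.6, 5.5]
opening: 0.0222
grip_force: 59.7
```

```bash
python3 - <<'E'
from r import *
rack()
E
```

```text
t 26.7 rack x,y [-0.0157 -0.0001] z 0.0816 xdir 182.53 tilt [-0.0094 -0.0004] F [-10.9  -0.6   5.5] op 0.0222
```

```bash
sed -i 's/def near():/def near(z=.008):/; s/np.c_\[u,v\],.008); T/np.c_[u,v],z); T/' r.py; python3 - <<'E'
from r import *
im=near(.0885); save(cv2.resize(im,None,fx=1.4,fy=1.4),'w8.png')
E
```

```text
t 26.7 p [0.6174 0.0193 0.0816] F [-10.9  -0.6   5.5] op 0.0222
xdir 182.53481056819842
tool x [0.0221 0.0431] y [-0.009   0.0006  0.0102] slope deg -0.7
tool x [-0.0427  0.0194] y [-0.0109  0.0014  0.0122] slope deg 1.5
```

View pics/w8.png

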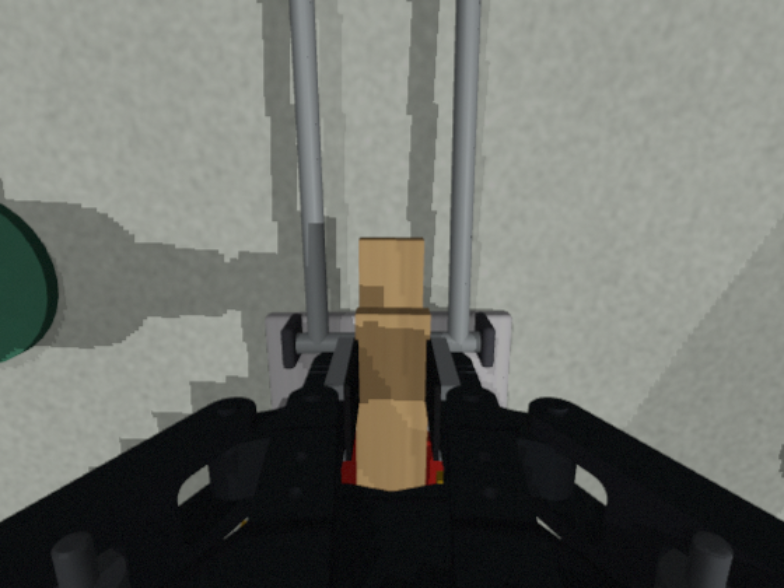

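Yellow stands home against the stop (its tongue end is ~18 mm behind red's). One small extra push, release and rise.

Request:
{"method": "jog_arm", "body": {"steps": [{"delta_rot":[0,0,0],"linear":[-0.0015,0,0],"grip":0.018},{"delta_rot":[0,0,0],"linear":[0,0,0],"grip":0.018},{"delta_rot":[0,0,0],"linear":[0,0,0],"grip":0.045},{"delta_rot":[0,0,0],"linear":[0,0,0],"grip":0.045},{"delta_rot":[0,0,0],"linear":[0,0,0],"grip":0.045},{"delta_rot":[0,0,0],"linear":[0.003,0,-0.02],"grip":0.045},{"delta_rot":[0,0,0],"linear":[0.01,0,-0.04],"grip":0.05},{"delta_rot":[0,0,0],"linear":[0.02,0,-0.05],"grip":0.05},{"delta_rot":[0,0,0],"linear":[0.02,0,-0.05],"grip":0.05},{"delta_rot":[0,0,0],"linear":[0.02,0,-0.05],"grip":0.05}]}}

```text
t: 27.75
tool_pos: [0.553, 0.0164, 0.2839]
tool_rot: [-0.069, 3.14, -0.0]
contact_force: [0.5, -0.5, 0.6]
opening: 0.0498
grip_force: 0.0
```

Request:
{"method": "jog_arm", "body": {"steps": [{"delta_rot":[0,0,0],"linear":[0,-0.03,0],"grip":0.05},{"delta_rot":[0,0,0],"linear":[0,-0.03,0],"grip":0.05},{"delta_rot":[0,0,0],"linear":[0,0,0],"grip":0.05},{"delta_rot":[0,0,0],"linear":[0,0,0],"grip":0.05}]}}

```text
t: 28.15
tool_pos: [0.5563, -0.0438, 0.2819]
tool_rot: [-0.067, 3.14, 0.001]
contact_force: [0.4, 0.9, -0.6]
opening: 0.0496
grip_force: 0.0
```

```bash
python3 - <<'E'
from r import *
rack(); st(); im,d,K,M=cam("wrist"); save(cv2.resize(im,None,fx=1.4,fy=1.4),"w9.png"); paddles(im,K,M)
E
```

```text
t 28.15 rack x,y [-0.0794 -0.0604] z 0.2819 xdir 182.45 tilt [0.0005 0.0004] F [ 0.4  0.9 -0.6] op 0.0496
t 28.15 p [ 0.5563 -0.0438  0.2819] F [ 0.4  0.9 -0.6] op 0.0496
green disc [ 0.6157 -0.1938] spot [ 0.617  -0.1945] r 0.0453 0.0222 yaw 1.5 grip [ 0.512  -0.1973] tongue max 0.125 1044
blue disc [ 0.5289 -0.3302] spot [ 0.5295 -0.3326] r 0.0463 0.022 yaw -11.4 grip [ 0.4266 -0.3118] tongue max 0.082 398
```

View pics/w9.png

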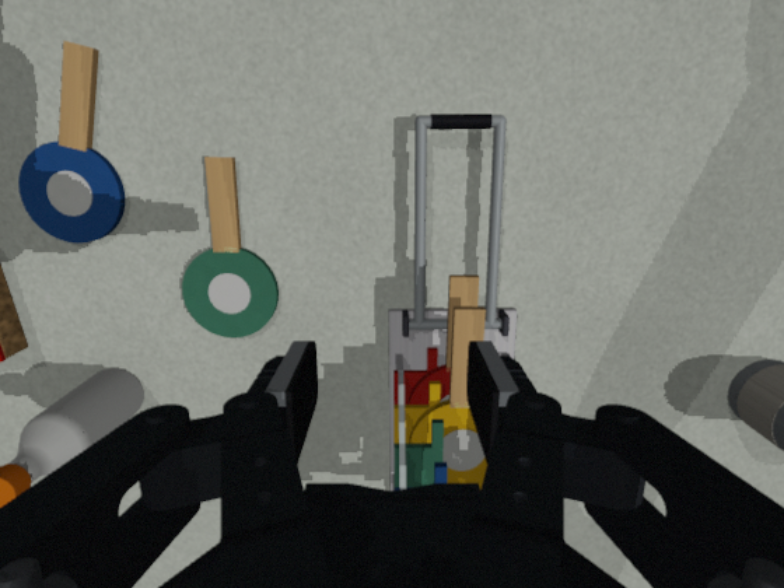

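Yellow lies home above red, both straight (tongue ends (462,276) and (468,309)). Next green.

Request:
{"method": "jog_arm", "body": {"steps": [{"delta_rot":[0,0,1],"linear":[0.01,-0.03,0],"grip":0.05},{"delta_rot":[0,0,0],"linear":[0.01,-0.03,0],"grip":0.05},{"delta_rot":[0,0,0],"linear":[0.01,-0.03,0.01],"grip":0.05},{"delta_rot":[0,0,0],"linear":[0.01,-0.03,0.03],"grip":0.05},{"delta_rot":[0,0,0],"linear":[0.008,-0.031,0.04],"grip":0.05},{"delta_rot":[0,0,0],"linear":[0,0,0.04],"grip":0.05},{"delta_rot":[0,0,0],"linear":[0,0,0.04],"grip":0.05},{"delta_rot":[0,0,0],"linear":[0,0,0.025],"grip":0.05},{"delta_rot":[0,0,0],"linear":[0,0,0],"grip":0.05},{"delta_rot":[0,0,0],"linear":[0,0,0],"grip":0.05}]}}

```text
t: 29.2
tool_pos: [0.5132, -0.1945, 0.0979]
tool_rot: [0.043, -3.141, -0.0]
contact_force: [0.7, 0.9, 0.6]
opening: 0.0498
grip_force: 0.0
```

```bash
python3 -c "
from r import *
near()"
```

```text
t 29.2 p [ 0.5132 -0.1945  0.0979] F [0.7 0.9 0.6] op 0.0498
xdir 181.5813502551715
tool x [0.0311 0.109 ] y [-0.1377 -0.1197 -0.1022] slope deg 11.6
tool x [-0.0581  0.0208] y [-0.0155 -0.0036  0.0079] slope deg -0.3
```

Request:
{"method": "jog_arm", "body": {"steps": [{"delta_rot":[0,0,0],"linear":[0.001,-0.0037,0.025],"grip":0.05},{"delta_rot":[0,0,0],"linear":[0,0,0.03],"grip":0.05},{"delta_rot":[0,0,0],"linear":[0,0,0.025],"grip":0.05},{"delta_rot":[0,0,0],"linear":[0,0,0.014],"grip":0.05},{"delta_rot":[0,0,0],"linear":[0,0,0],"grip":0.05},{"delta_rot":[0,0,0],"linear":[0,0,0],"grip":0.05},{"delta_rot":[0,0,0],"linear":[0,0,0],"grip":0.05}]}}

```text
t: 29.95
tool_pos: [0.5136, -0.1997, 0.0059]
tool_rot: [-0.042, 3.138, -0.003]
contact_force: [0.2, 0.1, -0.1]
opening: 0.0501
grip_force: 0.0
```

```bash
python3 -c "
from r import *
rack(); near()"
```

```text
t 29.95 rack x,y [-0.1289 -0.2143] z 0.0059 xdir 181.53 tilt [ 0.0034 -0.0019] F [ 0.2  0.1 -0.1] op 0.0501
t 29.95 p [ 0.5136 -0.1997  0.0059] F [ 0.2  0.1 -0.1] op 0.0501
xdir 181.53161802671283
tool x [0.0301 0.1069] y [-0.1205 -0.1076 -0.0959] slope deg 12.8
tool x [-0.047   0.0212] y [-0.0101  0.0005  0.0131] slope deg -1.3
```

Request:
{"method": "jog_arm", "body": {"steps": [{"delta_rot":[0,0,0],"linear":[0.001,0,0.003],"grip":0.05},{"delta_rot":[0,0,0],"linear":[0,0,0],"grip":0.05},{"delta_rot":[0,0,0],"linear":[0,0,0],"grip":0.05},{"delta_rot":[0,0,0],"linear":[0,0,0],"grip":0.018},{"delta_rot":[0,0,0],"linear":[0,0,0],"grip":0.018},{"delta_rot":[0,0,0],"linear":[0,0,0],"grip":0.018},{"delta_rot":[0,0,0],"linear":[0,0,0],"grip":0.018},{"delta_rot":[0,0,0],"linear":[0,0,0],"grip":0.018}]}}

```text
t: 30.8
tool_pos: [0.5112, -0.199, 0.0011]
tool_rot: [-0.042, 3.141, -0.001]
contact_force: [-0.8, 0.1, 2.7]
opening: 0.0225
grip_force: 60.0
```

```bash
python3 -c "
from r import *
rack()"
```

```text
t 30.8 rack x,y [-0.1312 -0.2135] z 0.0011 xdir 181.52 tilt [ 0.0005 -0.0003] F [-0.8  0.1  2.7] op 0.0225
```

Request:
{"method": "jog_arm", "body": {"steps": [{"delta_rot":[0,0,0],"linear":[0,0,-0.02],"grip":0.018},{"delta_rot":[0,0,0],"linear":[0,0,-0.04],"grip":0.018},{"delta_rot":[0,0,0],"linear":[0,0,-0.045],"grip":0.018},{"delta_rot":[0,0,-1],"linear":[0,0,-0.045],"grip":0.018},{"delta_rot":[0,0,0],"linear":[-0.001,0.02,0],"grip":0.018},{"delta_rot":[0,0,0],"linear":[-0.001,0.03,0],"grip":0.018},{"delta_rot":[0,0,0],"linear":[-0.001,0.035,0],"grip":0.018},{"delta_rot":[0,0,0],"linear":[-0.002,0.035,0],"grip":0.018},{"delta_rot":[0,0,0],"linear":[-0.002,0.035,0],"grip":0.018},{"delta_rot":[0,0,0],"linear":[-0.002,0.035,0],"grip":0.018}]}}

```text
t: 31.8
tool_pos: [0.511, -0.0073, 0.1501]
tool_rot: [0.069, -3.14, -0.0]
contact_force: [1.4, 0.3, -0.7]
opening: 0.0219
grip_force: 59.6
```

Request:
{"method": "jog_arm", "body": {"steps": [{"delta_rot":[0,0,0],"linear":[0,0.0235,0],"grip":0.018},{"delta_rot":[0,0,0],"linear":[0,0,0.015],"grip":0.018},{"delta_rot":[0,0,0],"linear":[0,0,0.02],"grip":0.018},{"delta_rot":[0,0,0],"linear":[0,0,0],"grip":0.018},{"delta_rot":[0,0,0],"linear":[0,0,0],"grip":0.018},{"delta_rot":[0,0,0],"linear":[0,0,0],"grip":0.018}]}}

```text
t: 32.4
tool_pos: [0.511, 0.0141, 0.1163]
tool_rot: [-0.068, 3.14, -0.0]
contact_force: [-0.1, -0.4, -0.4]
opening: 0.022
grip_force: 59.7
```

```bash
python3 - <<'E'
from r import *
rack()
E
```

```text
t 32.4 rack x,y [-0.1222 -0.0005] z 0.1163 xdir 182.47 tilt [ 0.0008 -0.0002] F [-0.1 -0.4 -0.4] op 0.022
```

Request:
{"method": "jog_arm", "body": {"steps": [{"delta_rot":[0,0,0],"linear":[-0.01,0.0005,0],"grip":0.018},{"delta_rot":[0,0,0],"linear":[-0.015,0,0],"grip":0.018},{"delta_rot":[0,0,0],"linear":[-0.015,0,0],"grip":0.018},{"delta_rot":[0,0,0],"linear":[-0.015,0,0],"grip":0.018},{"delta_rot":[0,0,0],"linear":[-0.015,0,0],"grip":0.018},{"delta_rot":[0,0,0],"linear":[-0.015,0,0],"grip":0.018},{"delta_rot":[0,0,0],"linear":[-0.015,0,0],"grip":0.018},{"delta_rot":[0,0,0],"linear":[-0.015,0,0],"grip":0.018},{"delta_rot":[0,0,0],"linear":[0,0,0],"grip":0.018},{"delta_rot":[0,0,0],"linear":[0,0,0],"grip":0.018}]}}

```text
t: 33.4
tool_pos: [0.6259, 0.0202, 0.116]
tool_rot: [-0.069, 3.141, -0.0]
contact_force: [-0.2, 0.8, -0.1]
opening: 0.0221
grip_force: 59.7
```

```bash
python3 - <<'E'
from r import *
rack()
E
```

```text
t 33.4 rack x,y [-0.0071  0.0005] z 0.116 xdir 182.51 tilt [ 0.0003 -0.    ] F [-0.2  0.8 -0.1] op 0.0221
```

Request:
{"method": "jog_arm", "body": {"steps": [{"delta_rot":[0,0,0],"linear":[0,0,0.003],"grip":0.018},{"delta_rot":[0,0,0],"linear":[0,0,0.003],"grip":0.018},{"delta_rot":[0,0,0],"linear":[-0.005,0,0],"grip":0.018},{"delta_rot":[0,0,0],"linear":[-0.003,0,0],"grip":0.018},{"delta_rot":[0,0,0],"linear":[-0.003,0,0],"grip":0.018},{"delta_rot":[0,0,0],"linear":[-0.002,0,0],"grip":0.018},{"delta_rot":[0,0,0],"linear":[0,0,0],"grip":0.018},{"delta_rot":[0,0,0],"linear":[0,0,0],"grip":0.018}]}}

```text
t: 34.2
tool_pos: [0.6353, 0.0207, 0.1089]
tool_rot: [0.07, -3.132, 0.001]
contact_force: [-10.9, -1.0, 5.3]
opening: 0.0218
grip_force: 60.2
```

```bash
python3 - <<'E'
from r import *
rack()
E
```

```text
t 34.2 rack x,y [0.0024 0.0006] z 0.1089 xdir 182.54 tilt [-0.0091 -0.0006] F [-10.9  -1.    5.3] op 0.0218
```

Request:
{"method": "jog_arm", "body": {"steps": [{"delta_rot":[0,0,0],"linear":[-0.0015,0,0],"grip":0.018},{"delta_rot":[0,0,0],"linear":[0,0,0],"grip":0.018},{"delta_rot":[0,0,0],"linear":[0,0,0],"grip":0.045},{"delta_rot":[0,0,0],"linear":[0,0,0],"grip":0.045},{"delta_rot":[0,0,0],"linear":[0,0,0],"grip":0.045},{"delta_rot":[0,0,0],"linear":[0.003,0,-0.02],"grip":0.045},{"delta_rot":[0,0,0],"linear":[0.01,0,-0.04],"grip":0.05},{"delta_rot":[0,0,0],"linear":[0.03,0,-0.04],"grip":0.05},{"delta_rot":[0,0,0],"linear":[0.03,0,-0.04],"grip":0.05},{"delta_rot":[0,0,0],"linear":[0.03,0,-0.04],"grip":0.05}]}}

```text
t: 35.2
tool_pos: [0.5362, 0.0165, 0.2916]
tool_rot: [-0.069, 3.14, -0.0]
contact_force: [0.2, -0.5, 0.8]
opening: 0.0497
grip_force: 0.0
```

Request:
{"method": "jog_arm", "body": {"steps": [{"delta_rot":[0,0,0],"linear":[0.03,-0.03,0],"grip":0.05},{"delta_rot":[0,0,0],"linear":[0.03,-0.035,0],"grip":0.05},{"delta_rot":[0,0,0],"linear":[0.01,-0.035,0],"grip":0.05},{"delta_rot":[0,0,0],"linear":[0,-0.035,0],"grip":0.05},{"delta_rot":[0,0,0],"linear":[0,-0.035,0],"grip":0.05},{"delta_rot":[0,0,0],"linear":[0,0,0],"grip":0.05},{"delta_rot":[0,0,0],"linear":[0,0,0],"grip":0.05}]}}

```text
t: 35.9
tool_pos: [0.4747, -0.1568, 0.2899]
tool_rot: [-0.067, 3.14, 0.001]
contact_force: [-0.6, -0.1, -0.5]
opening: 0.0502
grip_force: 0.0
```

```bash
sed -i 's/; W=W\[np.abs.*else W$//' h.py; python3 - <<'E'
from r import *
rack(); st(); im,d,K,M=cam("wrist"); paddles(im,K,M); near()
E
```

```text
t 35.9 rack x,y [-0.1659 -0.1697] z 0.2899 xdir 182.44 tilt [0.0005 0.0004] F [-0.6 -0.1 -0.5] op 0.0502
t 35.9 p [ 0.4747 -0.1568  0.2899] F [-0.6 -0.1 -0.5] op 0.0502
blue disc [ 0.5283 -0.3319] spot [ 0.5294 -0.333 ] r 0.0454 0.0222 yaw -11.2 grip [ 0.4264 -0.3126] tongue max 0.125 1005
t 35.95 p [ 0.4747 -0.1561  0.2899] F [-0.7 -0.2  0. ] op 0.0502
xdir 182.51589154218513
tool x [-0.0038  0.0742] y [-0.1782 -0.1587 -0.1404] slope deg 12.9
tool x [-0.1852 -0.1357] y [0.179  0.1906 0.2058] slope deg 5.9
```

Request:
{"method": "jog_arm", "body": {"steps": [{"delta_rot":[0,0,0],"linear":[0.011,-0.0308,0],"grip":0.05},{"delta_rot":[0,0,0],"linear":[0.011,-0.0308,0],"grip":0.05},{"delta_rot":[0,0,0],"linear":[0.011,-0.0308,0.02],"grip":0.05},{"delta_rot":[0,0,0],"linear":[0.011,-0.0308,0.03],"grip":0.05},{"delta_rot":[0,0,0],"linear":[0.011,-0.0308,0.03],"grip":0.05},{"delta_rot":[0,0,6.9],"linear":[0,0,0.03],"grip":0.05},{"delta_rot":[0,0,6.8],"linear":[0,0,0.04],"grip":0.05},{"delta_rot":[0,0,0],"linear":[0,0,0.04],"grip":0.05},{"delta_rot":[0,0,0],"linear":[0,0,0],"grip":0.05},{"delta_rot":[0,0,0],"linear":[0,0,0],"grip":0.05}]}}

```text
t: 37.0
tool_pos: [0.4267, -0.3118, 0.0999]
tool_rot: [-0.303, -3.126, -0.001]
contact_force: [-0.4, 0.2, -0.0]
opening: 0.0501
grip_force: 0.0
```

```bash
python3 -c "
from r import *
near()"
```

```text
t 37.0 p [ 0.4267 -0.3118  0.0999] F [-0.4  0.2 -0. ] op 0.0501
xdir 168.91831597657608
tool x [-0.0598  0.0192] y [-0.0136 -0.0019  0.01  ] slope deg 0.1
```

Request:
{"method": "jog_arm", "body": {"steps": [{"delta_rot":[0,0,0],"linear":[-0.0005,-0.0018,0.025],"grip":0.05},{"delta_rot":[0,0,0],"linear":[0,0,0.03],"grip":0.05},{"delta_rot":[0,0,0],"linear":[0,0,0.025],"grip":0.05},{"delta_rot":[0,0,0],"linear":[0,0,0.016],"grip":0.05},{"delta_rot":[0,0,0],"linear":[0,0,0],"grip":0.05},{"delta_rot":[0,0,0],"linear":[0,0,0],"grip":0.05},{"delta_rot":[0,0,0],"linear":[0,0,0],"grip":0.05},{"delta_rot":[0,0,0],"linear":[0,0,0],"grip":0.05}]}}

```text
t: 37.85
tool_pos: [0.4278, -0.3157, 0.0058]
tool_rot: [0.305, 3.124, -0.004]
contact_force: [0.3, 0.1, -0.2]
opening: 0.0499
grip_force: 0.0
```

```bash
python3 -c "
from r import *
near()"
```

```text
t 37.85 p [ 0.4278 -0.3157  0.0058] F [ 0.3  0.1 -0.2] op 0.0499
xdir 168.83069571938609
tool x [-0.0157  0.0219] y [-0.0095  0.0015  0.0136] slope deg -2.0
tool x [-0.0473 -0.0211] y [-0.0097  0.0025  0.0136] slope deg 6.5
```

Request:
{"method": "jog_arm", "body": {"steps": [{"delta_rot":[0,0,0],"linear":[0.001,0.001,0.003],"grip":0.05},{"delta_rot":[0,0,0],"linear":[0,0,0],"grip":0.05},{"delta_rot":[0,0,0],"linear":[0,0,0],"grip":0.05},{"delta_rot":[0,0,0],"linear":[0,0,0],"grip":0.018},{"delta_rot":[0,0,0],"linear":[0,0,0],"grip":0.018},{"delta_rot":[0,0,0],"linear":[0,0,0],"grip":0.018},{"delta_rot":[0,0,0],"linear":[0,0,0],"grip":0.018},{"delta_rot":[0,0,0],"linear":[0,0,0],"grip":0.018}]}}

```text
t: 38.7
tool_pos: [0.4259, -0.3137, 0.001]
tool_rot: [0.306, 3.126, -0.001]
contact_force: [0.1, -1.1, 2.0]
opening: 0.0218
grip_force: 60.1
```

```bash
python3 -c "
from r import *
rack()"
```

```text
t 38.7 rack x,y [-0.2214 -0.3243] z 0.001 xdir 168.82 tilt [ 0.0004 -0.0005] F [ 0.1 -1.1  2. ] op 0.0218
```

Request:
{"method": "jog_arm", "body": {"steps": [{"delta_rot":[0,0,0],"linear":[0,0,-0.02],"grip":0.018},{"delta_rot":[0,0,0],"linear":[0,0,-0.04],"grip":0.018},{"delta_rot":[0,0,0],"linear":[0,0,-0.045],"grip":0.018},{"delta_rot":[0,0,-6.9],"linear":[0,0,-0.045],"grip":0.018},{"delta_rot":[0,0,-6.8],"linear":[0,0,-0.025],"grip":0.018},{"delta_rot":[0,0,0],"linear":[0,0.02,0],"grip":0.018},{"delta_rot":[0,0,0],"linear":[0,0.032,0],"grip":0.018},{"delta_rot":[0,0,0],"linear":[0,0.032,0],"grip":0.018},{"delta_rot":[0,0,0],"linear":[0,0.032,0],"grip":0.018},{"delta_rot":[0,0,0],"linear":[0,0.032,0],"grip":0.018}]}}

```text
t: 39.7
tool_pos: [0.4186, -0.1642, 0.1751]
tool_rot: [0.068, -3.14, -0.001]
contact_force: [0.8, 0.7, -1.1]
opening: 0.0218
grip_force: 59.7
```

Request:
{"method": "jog_arm", "body": {"steps": [{"delta_rot":[0,0,0],"linear":[0,0.032,0],"grip":0.018},{"delta_rot":[0,0,0],"linear":[0,0.032,0],"grip":0.018},{"delta_rot":[0,0,0],"linear":[0,0.032,0],"grip":0.018},{"delta_rot":[0,0,0],"linear":[-0.02,0.032,0],"grip":0.018},{"delta_rot":[0,0,0],"linear":[-0.03,0.032,0],"grip":0.018},{"delta_rot":[0,0,0],"linear":[-0.03,0.016,0.01],"grip":0.018},{"delta_rot":[0,0,0],"linear":[-0.03,0,0.02],"grip":0.018},{"delta_rot":[0,0,0],"linear":[0,0,0],"grip":0.018},{"delta_rot":[0,0,0],"linear":[0,0,0],"grip":0.018},{"delta_rot":[0,0,0],"linear":[0,0,0],"grip":0.018}]}}

```text
t: 40.7
tool_pos: [0.521, 0.015, 0.1461]
tool_rot: [-0.069, 3.141, -0.0]
contact_force: [-0.4, -0.1, -0.7]
opening: 0.0222
grip_force: 59.7
```

```bash
python3 - <<'E'
from r import *
rack()
E
```

```text
t 40.7 rack x,y [-1.122e-01 -1.000e-04] z 0.1461 xdir 182.5 tilt [ 0.0002 -0.    ] F [-0.4 -0.1 -0.7] op 0.0222
```

Insert blue: down 2 mm, in by ~123 mm.

Request:
{"method": "jog_arm", "body": {"steps": [{"delta_rot":[0,0,0],"linear":[-0.01,0.0003,0.002],"grip":0.018},{"delta_rot":[0,0,0],"linear":[-0.015,0,0],"grip":0.018},{"delta_rot":[0,0,0],"linear":[-0.016,0,0],"grip":0.018},{"delta_rot":[0,0,0],"linear":[-0.016,0,0],"grip":0.018},{"delta_rot":[0,0,0],"linear":[-0.016,0,0],"grip":0.018},{"delta_rot":[0,0,0],"linear":[-0.016,0,0],"grip":0.018},{"delta_rot":[0,0,0],"linear":[-0.016,0,0],"grip":0.018},{"delta_rot":[0,0,0],"linear":[-0.016,0,0],"grip":0.018},{"delta_rot":[0,0,0],"linear":[0,0,0],"grip":0.018},{"delta_rot":[0,0,0],"linear":[0,0,0],"grip":0.018}]}}

```text
t: 41.7
tool_pos: [0.6423, 0.0205, 0.1443]
tool_rot: [-0.069, 3.14, -0.0]
contact_force: [-0.4, 0.2, -0.5]
opening: 0.0217
grip_force: 59.8
```

```bash
python3 - <<'E'
from r import *
rack()
E
```

```text
t 41.7 rack x,y [0.0093 0.0001] z 0.1443 xdir 182.5 tilt [ 0.0007 -0.0001] F [-0.4  0.2 -0.5] op 0.0217
```

Request:
{"method": "jog_arm", "body": {"steps": [{"delta_rot":[0,0,0],"linear":[0,0,0.003],"grip":0.018},{"delta_rot":[0,0,0],"linear":[0,0,0.003],"grip":0.018},{"delta_rot":[0,0,0],"linear":[-0.005,0,0],"grip":0.018},{"delta_rot":[0,0,0],"linear":[-0.004,0,0],"grip":0.018},{"delta_rot":[0,0,0],"linear":[-0.003,0,0],"grip":0.018},{"delta_rot":[0,0,0],"linear":[-0.002,0,0],"grip":0.018},{"delta_rot":[0,0,0],"linear":[0,0,0],"grip":0.018},{"delta_rot":[0,0,0],"linear":[0,0,0],"grip":0.018}]}}

```text
t: 42.5
tool_pos: [0.6548, 0.0213, 0.1369]
tool_rot: [0.069, -3.136, 0.0]
contact_force: [-5.2, -1.1, 0.3]
opening: 0.022
grip_force: 59.9
```

```bash
python3 - <<'E'
from r import *
rack()
E
```

```text
t 42.5 rack x,y [0.0219 0.0003] z 0.1369 xdir 182.53 tilt [-0.0045 -0.0003] F [-5.2 -1.1  0.3] op 0.022
```

Request:
{"method": "jog_arm", "body": {"steps": [{"delta_rot":[0,0,0],"linear":[-0.0015,0,0],"grip":0.018},{"delta_rot":[0,0,0],"linear":[0,0,0],"grip":0.018},{"delta_rot":[0,0,0],"linear":[0,0,0],"grip":0.045},{"delta_rot":[0,0,0],"linear":[0,0,0],"grip":0.045},{"delta_rot":[0,0,0],"linear":[0,0,0],"grip":0.045},{"delta_rot":[0,0,0],"linear":[0.003,0,-0.02],"grip":0.045},{"delta_rot":[0,0,0],"linear":[0.01,0,-0.04],"grip":0.045},{"delta_rot":[0,0,0],"linear":[0.03,0,-0.04],"grip":0.034},{"delta_rot":[0,0,0],"linear":[0.03,0,-0.04],"grip":0.034},{"delta_rot":[0,0,0],"linear":[0.03,0,-0.02],"grip":0.034}]}}

```text
t: 43.5
tool_pos: [0.5555, 0.0168, 0.303]
tool_rot: [-0.069, 3.133, -0.001]
contact_force: [0.5, -0.2, 0.8]
opening: 0.0338
grip_force: 0.0
```

Request:
{"method": "jog_arm", "body": {"steps": [{"delta_rot":[0,0,0],"linear":[0.03,0,0],"grip":0.034},{"delta_rot":[0,0,0],"linear":[0,0,0],"grip":0.034},{"delta_rot":[0,0,0],"linear":[0,0,0],"grip":0.034}]}}

```text
t: 43.8
tool_pos: [0.525, 0.0156, 0.2981]
tool_rot: [-0.069, 3.139, -0.0]
contact_force: [-0.0, 0.1, 0.1]
opening: 0.0335
grip_force: 0.0
```

```bash
cat >> r.py <<'E'
def seats():
    im,d,K,M=cam("wrist"); C=cloud(d,K,M); c,s=np.cos(np.radians(YAW)),np.sin(np.radians(YAW))
    D=C[...,:2]-O; X=c*D[...,0]+s*D[...,1]; Y=-s*D[...,0]+c*D[...,1]; Z=C[...,2]
    h=cv2.cvtColor(im,cv2.COLOR_RGB2HSV).astype(int); m=(h[...,0]>8)&(h[...,0]<22)&(h[...,1]>50)&(h[...,1]<170)&(h[...,2]>60)&(np.abs(Y)<.03)&(d>0)
    for n,z in(("red",.06),("yellow",.088),("green",.116),("blue",.144)):
        q=m&(np.abs(Z-z)<.008)
        if q.sum()<10: print(n,"few");continue
        v,u=np.nonzero(q); P=onz(K,M,np.c_[u,v],z)[:,:2]-O; x=c*P[:,0]+s*P[:,1]; y=-s*P[:,0]+c*P[:,1]
        e=x<x.min()+.02
        print(n,q.sum(),"end x",round(np.percentile(x,.5),4),"y end",round(np.median(y[e]),4),"z med",round(np.median(Z[q]),4),"slope deg",round(np.degrees(np.polyfit(x,y,1)[0]),1),"z slope",round(np.degrees(np.polyfit(x,Z[q],1)[0]),1))
    return im
E
python3 - <<'E'
from r import *
rack(); seats()
E
```

```text
t 43.8 rack x,y [-0.1081  0.0003] z 0.2981 xdir 182.52 tilt [ 0.0018 -0.0001] F [-0.   0.1  0.1] op 0.0335
red 418 end x -0.0554 y end 0.0004 z med 0.0585 slope deg 8.9 z slope 0.2
yellow 508 end x -0.0376 y end 0.0004 z med 0.0865 slope deg 5.5 z slope 0.6
green 614 end x -0.0207 y end 0.0015 z med 0.1147 slope deg 5.4 z slope 0.8
blue 1317 end x -0.0019 y end 0.0005 z med 0.1427 slope deg 0.4 z slope 1.0
```

All four are home, flat and straight (numeric check of the tongue ends). Now the gate: turn the tool, go over the bar and grip it.

Request:
{"method": "jog_arm", "body": {"steps": [{"delta_rot":[0,0,8.5],"linear":[0,0,0],"grip":0.034},{"delta_rot":[0,0,8.5],"linear":[0,0,0],"grip":0.034},{"delta_rot":[0,0,8.5],"linear":[0,0,0],"grip":0.034},{"delta_rot":[0,0,8.5],"linear":[0,0,0],"grip":0.034},{"delta_rot":[0,0,8.5],"linear":[0,0,0],"grip":0.034},{"delta_rot":[0,0,8.5],"linear":[0,0,0],"grip":0.034},{"delta_rot":[0,0,8.5],"linear":[0,0,0],"grip":0.034},{"delta_rot":[0,0,8.5],"linear":[0,0,0],"grip":0.034},{"delta_rot":[0,0,8.5],"linear":[0,0,0],"grip":0.034},{"delta_rot":[0,0,8.5],"linear":[0,0,0],"grip":0.034}]}}

```text
t: 44.85
tool_pos: [0.5258, 0.0156, 0.2967]
tool_rot: [-2.077, -2.355, 0.001]
contact_force: [-0.9, -0.6, -0.3]
opening: 0.0342
grip_force: 0.0
```

Request:
{"method": "jog_arm", "body": {"steps": [{"delta_rot":[0,0,5],"linear":[0,-0.035,0],"grip":0.034},{"delta_rot":[0,0,0],"linear":[0,-0.035,0.02],"grip":0.034},{"delta_rot":[0,0,0],"linear":[0,0,0.04],"grip":0.034},{"delta_rot":[0,0,0],"linear":[0,0,0.04],"grip":0.034},{"delta_rot":[0,0,0],"linear":[0,0,0.04],"grip":0.034},{"delta_rot":[0,0,0],"linear":[0,0,0.04],"grip":0.034},{"delta_rot":[0,0,0],"linear":[0,0,0.02],"grip":0.034},{"delta_rot":[0,0,0],"linear":[0,0,0],"grip":0.034},{"delta_rot":[0,0,0],"linear":[0,0,0],"grip":0.034}]}}

```text
t: 45.75
tool_pos: [0.4558, 0.0094, 0.0978]
tool_rot: [-2.172, -2.269, 0.001]
contact_force: [0.1, 0.0, 0.6]
opening: 0.0343
grip_force: 0.0
```

```bash
python3 - <<'E'
from r import *
rack(); o=ctrl.get_obs(); R=Rn.from_rotvec(o["tool_rot"]).as_matrix()
im,d,K,M=cam("wrist"); h=im.max(2); m=(h<45)
C=cloud(d,K,M); T=(C-o["tool_pos"])@R
q=(C[...,2]>.018)&(C[...,2]<.035)&m&(abs(T[...,1])<.03)&(abs(T[...,0])<.05)
print(q.sum(), np.round(np.percentile(T[q],[2,50,98],axis=0),4), np.round(np.median(C[q],axis=0),4))
E
```

```text
t 45.75 rack x,y [-0.1775 -0.0029] z 0.0978 xdir 92.52 tilt [-0.0007  0.0001] F [0.1 0.  0.6] op 0.0343
1115 [[-0.023  -0.0059  0.0701]
 [ 0.0016 -0.0009  0.0719]
 [ 0.0246  0.0047  0.0749]] [0.4551 0.011  0.0259]
```

Bar is centred. Descend ~86 mm and grip lightly.

Request:
{"method": "jog_arm", "body": {"steps": [{"delta_rot":[0,0,0],"linear":[0.001,0,0.025],"grip":0.034},{"delta_rot":[0,0,0],"linear":[0,0,0.03],"grip":0.034},{"delta_rot":[0,0,0],"linear":[0,0,0.02],"grip":0.034},{"delta_rot":[0,0,0],"linear":[0,0,0.01],"grip":0.034},{"delta_rot":[0,0,0],"linear":[0,0,0],"grip":0.034},{"delta_rot":[0,0,0],"linear":[0,0,0],"grip":0.034},{"delta_rot":[0,0,0],"linear":[0,0,0],"grip":0.005},{"delta_rot":[0,0,0],"linear":[0,0,0],"grip":0.005},{"delta_rot":[0,0,0],"linear":[0,0,0],"grip":0.005},{"delta_rot":[0,0,0],"linear":[0,0,0],"grip":0.005}], "newtons": 20}}

```text
t: 46.8
tool_pos: [0.4548, 0.0102, 0.0143]
tool_rot: [-2.171, -2.27, 0.003]
contact_force: [-8.1, -0.3, 9.4]
opening: 0.0107
grip_force: 20.7
```

```bash
python3 - <<'E'
from r import *
rack()
E
```

```text
t 46.8 rack x,y [-0.1785 -0.002 ] z 0.0143 xdir 92.56 tilt [-0.0021 -0.0007] F [-8.1 -0.3  9.4] op 0.0107
```

Request:
{"method": "jog_arm", "body": {"steps": [{"delta_rot":[0,0,0],"linear":[0,0.0007,-0.0161],"grip":0.005},{"delta_rot":[0,0,0],"linear":[0,0.0022,-0.016],"grip":0.005},{"delta_rot":[0,0,0],"linear":[0,0.0036,-0.0158],"grip":0.005},{"delta_rot":[0,0,0],"linear":[0,0.005,-0.0154],"grip":0.005},{"delta_rot":[0,0,0],"linear":[0,0.0064,-0.0148],"grip":0.005},{"delta_rot":[0,0,0],"linear":[0,0.0077,-0.0142],"grip":0.005},{"delta_rot":[0,0,0],"linear":[0,0.009,-0.0135],"grip":0.005},{"delta_rot":[0,0,0],"linear":[0,0.0101,-0.0126],"grip":0.005}]}}

```text
t: 47.6
tool_pos: [0.4951, 0.0122, 0.1312]
tool_rot: [-2.165, -2.263, 0.017]
contact_force: [-19.0, -1.5, 10.8]
opening: 0.011
grip_force: 20.3
```

Request:
{"method": "jog_arm", "body": {"steps": [{"delta_rot":[0,0,0],"linear":[0,0.0112,-0.0116],"grip":0.005},{"delta_rot":[0,0,0],"linear":[0,0.0122,-0.0106],"grip":0.005},{"delta_rot":[0,0,0],"linear":[0,0.0131,-0.0094],"grip":0.005},{"delta_rot":[0,0,0],"linear":[0,0.0139,-0.0082],"grip":0.005},{"delta_rot":[0,0,0],"linear":[0,0.0146,-0.0069],"grip":0.005},{"delta_rot":[0,0,0],"linear":[0,0.0152,-0.0056],"grip":0.005},{"delta_rot":[0,0,0],"linear":[0,0.0156,-0.0042],"grip":0.005},{"delta_rot":[0,0,0],"linear":[0,0.0159,-0.0027],"grip":0.005}]}}

```text
t: 48.4
tool_pos: [0.6124, 0.0181, 0.1937]
tool_rot: [2.171, 2.27, 0.004]
contact_force: [-2.0, 1.0, 1.5]
opening: 0.011
grip_force: 20.4
```

```bash
python3 - <<'E'
from r import *
rack()
E
```

```text
t 48.4 rack x,y [-0.0207 -0.001 ] z 0.1937 xdir 92.55 tilt [0.002  0.0013] F [-2.   1.   1.5] op 0.011
```

Request:
{"method": "jog_arm", "body": {"steps": [{"delta_rot":[0,0,0],"linear":[0,0.0161,-0.0013],"grip":0.005},{"delta_rot":[0,0,0],"linear":[0,0.0162,0.0002],"grip":0.005},{"delta_rot":[0,0,0],"linear":[0,0.0161,0.0016],"grip":0.005},{"delta_rot":[0,0,0],"linear":[0,0.0159,0.0031],"grip":0.005},{"delta_rot":[0,0,0],"linear":[0,0.0155,0.0045],"grip":0.005},{"delta_rot":[0,0,0],"linear":[0,0.0151,0.0059],"grip":0.005},{"delta_rot":[0,0,0],"linear":[0,0.0085,0.0045],"grip":0.005},{"delta_rot":[0,0,0],"linear":[0,0,0],"grip":0.005}]}}

```text
t: 49.2
tool_pos: [0.7168, 0.0233, 0.1731]
tool_rot: [2.17, 2.269, 0.008]
contact_force: [2.8, 4.4, 2.4]
opening: 0.011
grip_force: 20.9
```

```bash
python3 - <<'E'
from r import *
rack()
E
```

```text
t 49.2 rack x,y [ 0.0839 -0.0004] z 0.1731 xdir 92.56 tilt [0.0046 0.0023] F [2.8 4.4 2.4] op 0.011
```

Request:
{"method": "jog_arm", "body": {"steps": [{"delta_rot":[0,0,0],"linear":[0,0.006,0.0036],"grip":0.005},{"delta_rot":[0,0,0],"linear":[0,0.005,0.0032],"grip":0.005},{"delta_rot":[0,0,0],"linear":[0,0.004,0.0027],"grip":0.005},{"delta_rot":[0,0,0],"linear":[0,0.002,0.0014],"grip":0.005},{"delta_rot":[0,0,0],"linear":[0,0,0],"grip":0.005},{"delta_rot":[0,0,0],"linear":[0,0,0],"grip":0.005}]}}

```text
t: 49.8
tool_pos: [0.7333, 0.0241, 0.1627]
tool_rot: [2.17, 2.269, 0.008]
contact_force: [3.1, 5.5, 2.9]
opening: 0.0112
grip_force: 21.2
```

```bash
python3 - <<'E'
from r import *
rack()
E
```

```text
t 49.8 rack x,y [ 0.1003 -0.0003] z 0.1627 xdir 92.56 tilt [0.0049 0.0023] F [3.1 5.5 2.9] op 0.0112
```

Request:
{"method": "jog_arm", "body": {"steps": [{"delta_rot":[0,0,0],"linear":[0,0.0025,0.0017],"grip":0.005},{"delta_rot":[0,0,0],"linear":[0,0.0025,0.0017],"grip":0.005},{"delta_rot":[0,0,0],"linear":[0,0,0],"grip":0.005},{"delta_rot":[0,0,0],"linear":[0,0,0],"grip":0.005}]}}

```text
t: 50.2
tool_pos: [0.734, 0.0241, 0.1621]
tool_rot: [-2.167, -2.266, 0.006]
contact_force: [-18.8, 4.6, 18.6]
opening: 0.0111
grip_force: 22.9
```

```bash
python3 - <<'E'
from r import *
rack()
E
```

```text
t 50.2 rack x,y [ 0.1011 -0.0003] z 0.1621 xdir 92.58 tilt [-0.0071  0.0015] F [-18.8   4.6  18.6] op 0.0111
```

Gate is hard against the rack. Release, rise and look.

Request:
{"method": "jog_arm", "body": {"steps": [{"delta_rot":[0,0,0],"linear":[0,-0.002,-0.001],"grip":0.005},{"delta_rot":[0,0,0],"linear":[0,0,0],"grip":0.034},{"delta_rot":[0,0,0],"linear":[0,0,0],"grip":0.034},{"delta_rot":[0,0,0],"linear":[0,0,0],"grip":0.034},{"delta_rot":[0,0,0],"linear":[0,0,-0.01],"grip":0.034},{"delta_rot":[0,0,0],"linear":[0,0,-0.03],"grip":0.034},{"delta_rot":[0,0,0],"linear":[0,0,-0.04],"grip":0.034},{"delta_rot":[0,0,0],"linear":[0,-0.03,-0.04],"grip":0.034},{"delta_rot":[0,0,0],"linear":[0,-0.04,-0.04],"grip":0.034},{"delta_rot":[0,0,0],"linear":[0,-0.04,0],"grip":0.034}]}}

```text
t: 51.2
tool_pos: [0.6312, 0.0176, 0.3223]
tool_rot: [2.165, 2.262, 0.012]
contact_force: [0.3, 0.1, 0.3]
opening: 0.0342
grip_force: 0.0
```

Request:
{"method": "jog_arm", "body": {"steps": [{"delta_rot":[0,0,-8.5],"linear":[0,-0.02,0],"grip":0.034},{"delta_rot":[0,0,-8.5],"linear":[0,0,0],"grip":0.034},{"delta_rot":[0,0,-8.5],"linear":[0,0,0],"grip":0.034},{"delta_rot":[0,0,-8.5],"linear":[0,0,0],"grip":0.034},{"delta_rot":[0,0,-8.5],"linear":[0,0,0],"grip":0.034},{"delta_rot":[0,0,-8.5],"linear":[0,0,0],"grip":0.034},{"delta_rot":[0,0,-8.5],"linear":[0,0,0],"grip":0.034},{"delta_rot":[0,0,-8.5],"linear":[0,0,0],"grip":0.034},{"delta_rot":[0,0,-8.5],"linear":[0,0,0],"grip":0.034},{"delta_rot":[0,0,-8.5],"linear":[0,0,0],"grip":0.034}]}}

```text
t: 52.2
tool_pos: [0.6096, 0.017, 0.3144]
tool_rot: [0.059, 3.141, -0.001]
contact_force: [-0.7, 0.2, -1.3]
opening: 0.034
grip_force: 0.0
```

Request:
{"method": "jog_arm", "body": {"steps": [{"delta_rot":[0,0,-5],"linear":[0,0,0],"grip":0.034},{"delta_rot":[0,0,0],"linear":[0,0,0],"grip":0.034},{"delta_rot":[0,0,0],"linear":[0,0,0],"grip":0.034}]}}

```text
t: 52.5
tool_pos: [0.6095, 0.0171, 0.3143]
tool_rot: [-0.066, 3.14, -0.0]
contact_force: [0.6, 0.7, -0.2]
opening: 0.0339
grip_force: 0.0
```

```bash
python3 - <<'E'
from r import *
rack(); im=seats(); s=cam("scene")[0]
a=cv2.resize(im,(784,588))[60:560,240:560]; b=cv2.resize(s[170:290,285:400],None,fx=4.17,fy=4.17,interpolation=cv2.INTER_CUBIC)
H=500; b=cv2.resize(b,(int(b.shape[1]*H/b.shape[0]),H)); out=np.hstack([a,b]); print(out.shape); save(out[:, :800],"fin.png")
E
```

```text
t 52.5 rack x,y [-0.0236 -0.0019] z 0.3143 xdir 182.4 tilt [ 0.0004 -0.0002] F [ 0.6  0.7 -0.2] op 0.0339
red 369 end x -0.0543 y end 0.0007 z med 0.0585 slope deg 10.9 z slope 0.1
yellow 428 end x -0.0366 y end 0.0005 z med 0.0865 slope deg 10.4 z slope 0.0
green 534 end x -0.0182 y end 0.0015 z med 0.1148 slope deg 6.2 z slope 0.6
blue 1802 end x 0.0004 y end 0.0012 z med 0.1428 slope deg 0.0 z slope 0.3
(500, 800, 3)
```

View pics/fin.png

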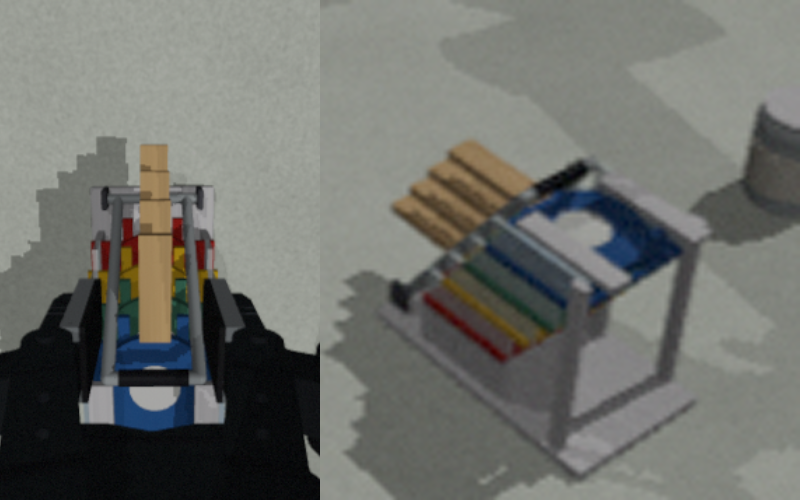

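```bash
python3 - <<'E'
from r import *
im,d,K,M=cam("wrist"); u,v=f(390,438); C=cloud(d,K,M)
print(onz(K,M,(u,v),.17), C[round(v)-2:round(v)+3,round(u)])
E
```

```text
[[0.73356132 0.02197672 0.17      ]] [[0.72943397 0.02139655 0.17335425]
 [0.73061313 0.02144383 0.17326438]
 [0.73120998 0.02147153 0.17405536]
 [0.73234676 0.02151739 0.17403191]
 [0.73299752 0.02154687 0.17473482]]
```

```bash
python3 -c "
from station import ctrl
print(ctrl.finish_job())"
```

```text
the job is handed in; nothing more can be done
None
```

The job is handed in at about 53 s: all four paddles are in their own colour slots, fully home and flat with their tongues out, and the gate is closed against the rack; I kept the arm clear of the glue, varnish and sanding block but did not re-check them at the end.

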